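# Fit the matching bayonet die in the eyelet press and hold it home

### The job

Fit the lower die that suits the eyelets in the tray beside the press - the wide-crowned die for big eyelets, the narrow-crowned one for small - into the holder on the press's pulled-out slide: lugs down through the two gates, push it in against the ejector spring and twist it a quarter turn clockwise (seen from above) to the stop. Finish while still holding: keep it gripped, turned to the stop and pressed down flush on the holder so that I can nip up the locking screw from the side. Do not let go at the end, and leave the other die and everything else on the bench where it stands.

Things in the scene. Friction and masses are not known exactly. Their poses are not given: they have to be found in the camera images.
- die_wide_center (a point): Wide-crowned lower die, plain steel, 62 mm high, 0.27 kg, for big eyelets; stands upright, turned any way, on the 3 mm thick green mat. This point: on its axis half-way up, 31 mm above its foot; z up. Grip its hexagonal collar: 30 mm across flats, 22 to 48 mm above the foot, one pair of flats square to the die's y axis. Round crown above it: 26 mm in diameter, 14 mm high.
- die_narrow_center (a point): Narrow-crowned lower die, plain steel, 62 mm high, 0.27 kg, for small eyelets; stands upright, turned any way, on the 3 mm thick green mat. This point: on its axis half-way up, 31 mm above its foot; z up. Grip its hexagonal collar: 30 mm across flats, 22 to 48 mm above the foot, one pair of flats square to the die's y axis. Round crown above it: 12 mm in diameter, 14 mm high.
- die_wide: the wide-crowned die; origin at the centre of its foot. Round shank 26 mm in diameter, 22 mm long below the collar, its lowest 4.5 mm tapered to 19 mm. Two opposite lugs on the shank along the die's y axis, 40 mm over the tips (they show from above beyond the collar), 8 mm wide, 6 to 11 mm above the foot. A half turn looks the same.
- die_narrow: the narrow-crowned die; origin at the centre of its foot. Round shank 26 mm in diameter, 22 mm long below the collar, its lowest 4.5 mm tapered to 19 mm. Two opposite lugs on the shank along the die's y axis, 40 mm over the tips (they show from above beyond the collar), 8 mm wide, 6 to 11 mm above the foot. A half turn looks the same.
- holder_mouth (a point): Centre of the die holder's level top face, 74 mm above the bench; z up, y through the two gates. Fixed round steel socket, 64 mm in diameter, 36 mm high, on the press's slide. Seated, the underside of the die's collar lies flush on this face: die foot 22 mm below it, die's half-way point 9 mm above it.
- holder: the same holder; origin under its centre, same axes. Bore 28 mm in diameter; gates 11 mm wide, 43 mm over both, along y. Lip 8 mm thick: with the collar less than 3 mm above its seat the lugs are below the lip and can turn, only clockwise seen from above, 80 deg (1.40 rad) from the gates to fixed stops. Locking screw sticks out 10 mm at -x, 20 mm below the top.
- ejector (a joint): spring ejector in the holder's bore, value in m, 0 up (its top 12 mm below the holder's top face), grows as it is pushed down: 0.010 with the die seated. It meets the die's foot when the collar is 10 mm above its seat and pushes up with 4 N at first, 12 N when seated; a turned die let go is lifted 3 mm off its seat.
- press: Hand-lever eyelet press, fixed. Origin on the bench below the holder's axis. Bed 130 mm wide (x), from 70 mm in +y to 370 mm in -y of the origin; head (360 mm high, lever 480 mm) and column stand at -y, the head no nearer than 150 mm to the holder's axis; nothing is above the holder. The holder may be turned on the press.
- tray_big: Fixed black tray, 85 x 85 x 18 mm, of big brass eyelets (28 mm across). One tray stands beside the press at the bench's far right, close to the holder (y below 0, job tray), the other is put away at the far left (y above 0.2); which is which varies. Origin under its centre.
- tray_small: The same tray with small brass eyelets (12 mm across). Origin under its centre.
- ribbon_reel: bystander: flat white reel of grey ribbon, 72 mm across, 26 mm high; origin under its centre
- spool_a: bystander: dark thread spool, 34 mm across, 52 mm high; origin under its centre
- spool_b: bystander: tan thread spool, 34 mm across, 52 mm high; origin under its centre
- spray_bottle: bystander: small clear bottle, 36 mm across, 95 mm high; origin under its centre
- snap_jar: bystander: glass jar with metal lid, 54 mm across, 60 mm high; origin under its centre
- mallet: bystander: mallet lying along its x axis, 220 mm long, 41 mm high, 85 mm wide rubber head at +x; origin on the bench under the handle near the head
- hex_key: bystander: T-handled hex key lying down, 120 mm long along its y, 18 mm high; origin on the bench under its middle
There are look-alikes about, which are no part of the job. What is shaped like the die_narrow but turquoise is not meant. What is shaped like the tray_big but blue is not meant.

How it is judged:
By the outcome, as a careful person would: the job done as asked, in the order asked, and still so for the second after the job is handed in, while the arm keeps its last pose, push and grip.
It also fails if it takes over 42 s, if anything falls off the work surface, if the arm or the gripper's body presses on something with over 40 N, if the wrist force passes 120 N, or if a joint passes its speed limit or range.

### The arm

A 6-joint arm with a two-finger parallel gripper is mounted at the origin on the work surface. World frame = base frame: x ahead of the robot, y to its left, z up, the work surface at z = 0. Lengths are in m, angles in rad, forces in N, time in s.
With the tool pointing down it reaches from about 0.35 to 0.975 m from the base axis. Payload 4.9 kg.
Tool frame: the origin (TCP) lies at the very end of the fingers, on their centre line; the grasp point (between the pads) lies 19 mm behind it; y points along the fingers, z is the direction in which the jaws open and shut, and the axes are right-handed (so a half turn about y gives the same grasp; the last joint's range is limited). The gripper opens to 85 mm and grips with 20 to 120 N. Pads are 22 mm wide; open, the fingers measure 114 mm over their backs; the gripper's body (76 mm by 85 mm) begins 54 mm behind the grasp point. The pads swing forward as they close: fully open they stand 13 mm farther back than shut.
Start: joints at [-1.22, 0.053, 1.613, -0, 1.476, -0.119], TCP at [0.283, -0.557, 0.203] pointing down, gripper open.
Joint ranges: [-3.01, 3.01], [-1.01, 2.22], [0.06, 2.58], [-1.02, 4.17], [0.09, 2.62], [-3.14, 3.14]. Speed limits (rad/s): [2.57, 2.57, 3.14, 3.14, 3.14, 3.14].

### API

Orientations are given as a rotation vector (axis times angle).
In Python, from station import ctrl gives the robot as it stands.
- The arm moves only by the tool arm_command, never from a script. Its argument "steps" is a list of rows, each a list of 3 entries, a list of its own where there are three numbers: the shift along the tool's x, y, z in m, then the turn, a rotation vector about the tool's x, y, z in degrees, then the opening, from 0 (shut) to 1 (fully open). In form: [[[dx, dy, dz], [ax, ay, az], gripper], ...]. A call has 1 to 5 rows; each row is the pose to reach, as a shift and turn from the pose measured when the call began, along the tool's axes at that moment; what a row does not reach only later rows make up. A row lasts 1/10 s, in which the tool goes at most 50 mm and 8.59 degrees, less where a joint would pass 70% of its speed; a pose out of reach is approached as far as the arm can. A call with a gripper value outside its range is refused whole. The fingers move at their own pace and stop on an object; "force" is the grip in N (left out, the last holds). Time passes only in rows, so rows that repeat a pose let the fingers close. It gives the time, the measured TCP pose, the force and the opening at its end, in the units of the state.
- ctrl.get_obs(): the state, without advancing time (a new reading comes with each control period).
- ctrl.get_image(name): name is "scene" or "top"; returns a dict with "img" (384x512x3 uint8, red, green, blue), "camera_matrix" (3x3 intrinsics, pixels), "world_from_camera" (4x4, takes a point from camera to world coordinates). Camera axes: x right, y up, looking along -z (the intrinsics and any distortion apply to the point x, -y, -z); pixel columns grow to the right and rows downward; lengths in m; the calibration is good to about 2 mm. A picture is of the moment at which its call begins. There is no depth.
- ctrl.finish_job(): hands the job in, once; it reports no verdict.
Trained networks look in a picture, given as the dict that the camera call returned (one of the last four; its "shot" number tells which), for a name from the list of things; names that differ only in an ending like _2 or _b are one class to them, and where a whole thing is asked for, a point or a joint stands for the part that bears it (a point fixed in the world has none). Each returns a list of dicts, best first, with "confidence" (0 to 1); they miss things now and then, are a little off and sometimes report something else, mostly with a low value. They report only what shows in the picture. A call takes as long as a camera call. They do not tell look-alikes from the thing itself.
- ctrl.boxes_of(picture, name): "position" ([row, column] in pixels, amid what is visible of it).
The state is a dict: "t": time; "q": joint angles; "dq": joint speeds; "effort": joint torques, N m; "tool_pos": TCP position; "tool_rot": TCP orientation; "contact_force": force on the tool from outside, world axes, zero at the start; "wrist_torque": the same for the moment, N m; "opening": finger opening in m.
Only numpy, scipy, OpenCV 4.12 (cv2) and the standard library are available. Lean on these libraries where they do the work, as an engineer would, in place of code of your own. Each camera call takes 0.05 s, during which the arm holds its last target.

## Working session

There is one attempt and no reset: what is moved stays moved. The work goes in short steps, Python scripts to look and compute and a tool call to move; the robot and the scene stay as the last step left them, time stands still between calls to the robot, and variables do not carry over. Pictures are saved under pics/ and viewed, and the job is handed in when it is done.

Besides the shell and the picture viewer there is one more tool, called by a JSON object that holds its "name" and its "arguments". arm_command: Moves the arm, as the interface text tells. Its arguments: {"type":"object","properties":{"steps":{"type":"array"},"force":{"type":"number"}},"required":["steps"]}

```bash
mkdir -p pics; ls
cat > h.py <<'E'
import numpy as np, cv2
from station import ctrl
from scipy.spatial.transform import Rotation as R
def save(p,n,crop=None,s=1):
    im=p["img"][:,:,::-1]
    if crop: r0,r1,c0,c1=crop; im=im[r0:r1,c0:c1]
    im=cv2.resize(im,None,fx=s,fy=s,interpolation=cv2.INTER_CUBIC); cv2.imwrite("pics/"+n,im)
def px2w(p,rc,z):
    K=np.array(p["camera_matrix"]);T=np.array(p["world_from_camera"])
    d=np.array([(rc[1]-K[0,2])/K[0,0],-(rc[0]-K[1,2])/K[1,1],-1.])
    d=T[:3,:3]@d;o=T[:3,3]
    return o+d*(z-o[2])/d[2]
def w2px(p,w):
    K=np.array(p["camera_matrix"]);T=np.array(p["world_from_camera"])
    c=T[:3,:3].T@(np.array(w)-T[:3,3]); 
    return np.array([K[1,2]-K[1,1]*c[1]/-c[2], K[0,2]+K[0,0]*c[0]/-c[2]])
E
python3 - <<'E'
from h import *
import pickle
o=ctrl.get_obs();print(o)
for n in("top","scene"):
    p=ctrl.get_image(n);save(p,n+"0.png",s=1.5);pickle.dump(p,open(n+"0.pkl","wb"))
    print(n,p.keys(),p["camera_matrix"],p["world_from_camera"])
    for k in("die_wide_center","die_narrow_center","holder_mouth","tray_big","tray_small","press"):
        print(k,[(np.round(b["position"]),round(b["confidence"],2)) for b in ctrl.boxes_of(p,k)])
E
```

```text
pics
{'t': 0.0, 'q': array([-1.21999018e+00,  5.33768642e-02,  1.61427536e+00, -6.76036944e-06,
        1.47597642e+00, -1.18966031e-01]), 'dq': array([ 0.0014805 , -0.0010458 ,  0.0009101 ,  0.0009733 , -0.00035058,
       -0.00157955]), 'effort': array([ 2.41162852e-03, -3.93680227e+01, -3.70175314e+01,  1.39401923e-04,
        6.96379910e-03, -1.50397817e-06]), 'tool_pos': array([ 0.28271366, -0.55665524,  0.20146179]), 'tool_rot': array([-0.46924984,  1.96191475, -1.9578409 ]), 'contact_force': array([0.34644846, 0.0871985 , 0.58389007]), 'wrist_torque': array([-0.01720521,  0.0211426 ,  0.00916772]), 'opening': 0.08520499871527167}
top dict_keys(['img', 'camera_matrix', 'world_from_camera', 'shot']) [[366.59873425   0.         257.20097066]
 [  0.         366.59873425 193.31253419]
 [  0.           0.           1.        ]] [[-0.01308401  0.99709449 -0.07504258  0.48894882]
 [-0.99977583 -0.01179592  0.01758234  0.17172743]
 [ 0.01664606  0.0752558   0.99702531  0.99773486]
 [ 0.          0.          0.          1.        ]]
die_wide_center [(array([217., 202.]), 0.55)]
die_narr
[... 328 characters left out ...]
ys(['img', 'camera_matrix', 'world_from_camera', 'shot']) [[461.59910568   0.         252.21319223]
 [  0.         461.59910568 186.91315048]
 [  0.           0.           1.        ]] [[ 0.90313702 -0.33539105  0.26806038  0.85673509]
 [ 0.4291551   0.72409362 -0.53992067 -0.40315835]
 [-0.01301625  0.60266183  0.79789053  0.94351586]
 [ 0.          0.          0.          1.        ]]
die_wide_center [(array([155., 250.]), 0.52)]
die_narrow_center [(array([208., 218.]), 0.68), (array([163., 175.]), 0.62)]
holder_mouth [(array([303., 177.]), 0.57)]
tray_big [(array([373., 250.]), 0.88), (array([327., 311.]), 0.71)]
tray_small [(array([181., 324.]), 0.69)]
press [(array([349., 135.]), 0.56)]
```

View pics/top0.png

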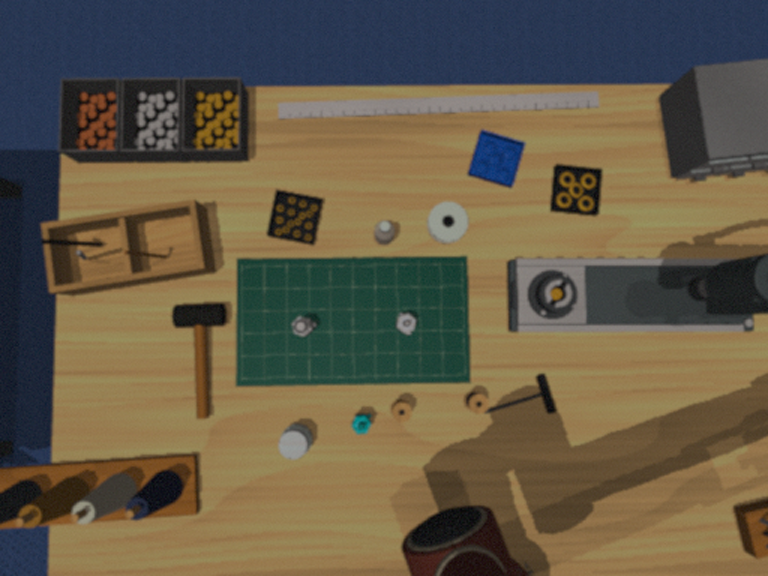

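View pics/scene0.png

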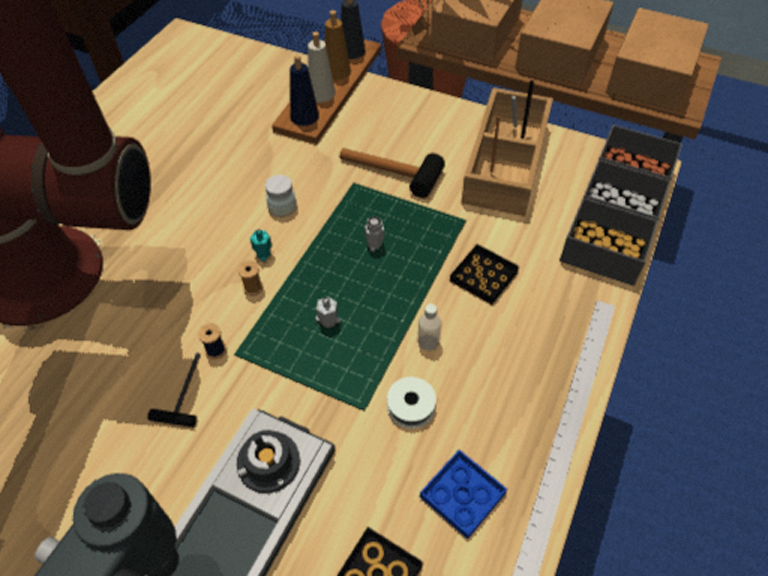

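The job tray by the press (top 126,383) holds big eyelets, so I need the wide die: top (217,202), scene (155,250). The blue tray and the turquoise die are the look-alikes. I'll zoom in next.

Run:
```python
from h import *
import pickle
t=pickle.load(open("top0.pkl","rb"));s=pickle.load(open("scene0.pkl","rb"))
a=[]
for p,c in((t,(192,242,177,227)),(t,(170,220,345,395)),(s,(130,180,225,275)),(s,(275,335,147,207))):
    im=p["img"][c[0]:c[1],c[2]:c[3],::-1]; a.append(cv2.resize(im,(400,300) if 0 else (300,300),interpolation=cv2.INTER_CUBIC))
cv2.imwrite("pics/z0.png",np.vstack([np.hstack(a[:2]),np.hstack(a[2:])]))
print("wide top",px2w(t,(217,202),.065),"scene",px2w(s,(155,250),.034))
print("holder top",px2w(t,(195,370),.074),"scene",px2w(s,(303,177),.074))
print("tray",px2w(t,(126,383),.018),"other",px2w(t,(144,198),.018))
```

```text
wide top [0.50063713 0.29590899 0.065     ] scene [0.50121219 0.30399952 0.034     ]
holder top [ 0.55078911 -0.13097071  0.074     ] scene [ 0.55304267 -0.13891386  0.074     ]
tray [ 0.74316289 -0.19192702  0.018     ] other [0.69812292 0.31259226 0.018     ]
```

View pics/z0.png

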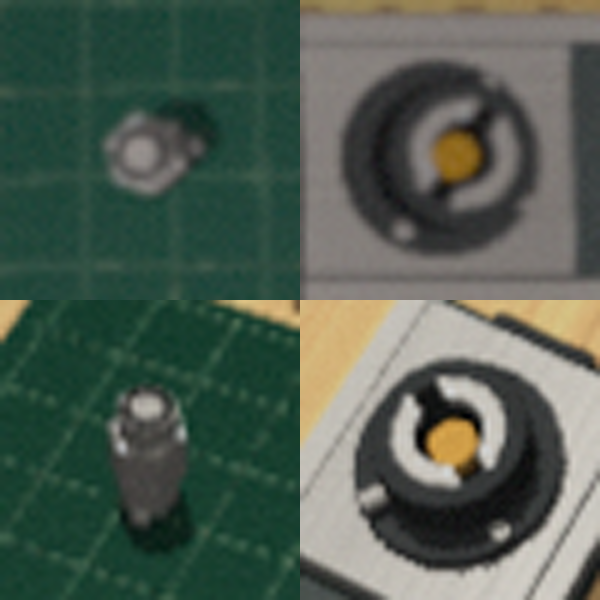

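Run:
```python
from h import *
import pickle
t=pickle.load(open("top0.pkl","rb"));s=pickle.load(open("scene0.pkl","rb"))
a=[]
for p,c in((t,(202,232,187,217)),(t,(199,229,254,284)),(s,(135,175,230,270)),(s,(188,228,198,238))):
    im=p["img"][c[0]:c[1],c[2]:c[3],::-1]; a.append(cv2.resize(im,(300,300),interpolation=cv2.INTER_CUBIC))
cv2.imwrite("pics/z1.png",np.vstack([np.hstack(a[:2]),np.hstack(a[2:])]))
```

```text
(no output)
```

View pics/z1.png

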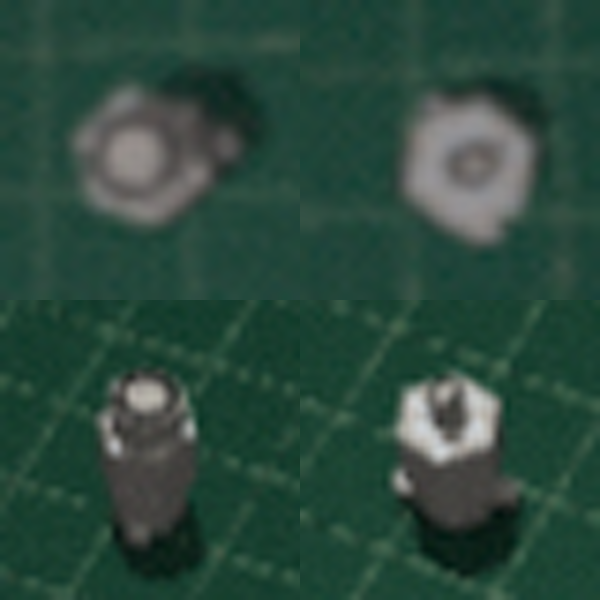

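```bash
cat > fit.py <<'E'
from h import *
from scipy.optimize import differential_evolution, minimize
def proj(p,P): return np.array([w2px(p,w) for w in P])
def ring(r,z,n=40,ph=0):
    a=np.arange(n)*2*np.pi/n+ph; return np.c_[r*np.cos(a),r*np.sin(a),np.full(n,z)]
def hexa(z): return ring(.015/np.cos(np.pi/6),z,6,0)   # flats square to y: normals at 90deg -> vertices at 0
def box(x0,x1,y0,y1,z0,z1): return np.array([[x,y,z] for x in(x0,x1) for y in(y0,y1) for z in(z0,z1)])
def parts(rc=.013): return [np.r_[ring(rc,.048),ring(rc,.062)],np.r_[hexa(.022),hexa(.048)],np.r_[ring(.0095,0),ring(.013,.0045),ring(.013,.022)],box(-.004,.004,-.02,.02,.006,.011)]
def place(P,x,y,yaw,z):
    c,s=np.cos(yaw),np.sin(yaw); return P@np.array([[c,s,0],[-s,c,0],[0,0,1]])+[x,y,z]
def mask(p,x,y,yaw,z,c,pr,S=8):
    h,w=c[1]-c[0],c[3]-c[2]; m=np.zeros((h*S,w*S),np.uint8)
    for P in pr:
        q=proj(p,place(P,x,y,yaw,z)); q=np.c_[(q[:,1]-c[2]+.5)*S,(q[:,0]-c[0]+.5)*S].astype(np.float32)
        cv2.fillConvexPoly(m,cv2.convexHull(q).round().astype(np.int32),255)
    return cv2.resize(m,(w,h),interpolation=cv2.INTER_AREA)/255.
def soft(p,c):
    im=p["img"][c[0]:c[1],c[2]:c[3]].astype(float); ch=(im[...,1]-im[...,0])/(im.sum(2)+15)
    return im,ch
E
python3 - <<'E'
from fit import *
import pickle
t=pickle.load(open("top0.pkl","rb"));s=pickle.load(open("scene0.pkl","rb"))
vis=[]
for n,p,c in(("top",t,(197,237,182,222)),("scene",s,(130,180,225,275))):
    im,ch=soft(p,c); bg=np.median(ch); seg=np.clip(1-ch/bg,0,1); print(n,bg)
    f=lambda v:((cv2.GaussianBlur(mask(p,v[0],v[1],v[2],.003,c,parts()),(0,0),.7)-seg)**2).sum()
    r=differential_evolution(f,[(.485,.515),(.285,.315),(0,np.pi)],seed=0,popsize=12,maxiter=40,tol=1e-6)
    print(n,r.x,np.degrees(r.x[2]),r.fun)
    # alternatives at +60
    for d in(-120,-60,60,120):
        q=r.x.copy();q[2]+=np.radians(d);print(d,round(minimize(f,q,method="Nelder-Mead").fun,2),end=" ")
    m=mask(p,*r.x,.003,c,parts())
    vis.append(np.hstack([cv2.resize(np.uint8(x),(250,250),interpolation=0) for x in(im.mean(2)*1.5,seg*255,m*255)]))
cv2.imwrite("pics/f0.png",np.vstack(vis))
E
```

```text
top 0.19021739130434784
top [0.50083054 0.3014839  0.18353484] 10.515771722032262 25.409476470151567
-120 32.21 -60 33.93 60 32.21 120 34.03 scene 0.24836601307189543
scene [0.50004432 0.30144039 0.18861601] 10.806901580319058 97.82985068352042
-120 104.6 -60 97.79 60 104.75 120 97.83
```

View pics/f0.png

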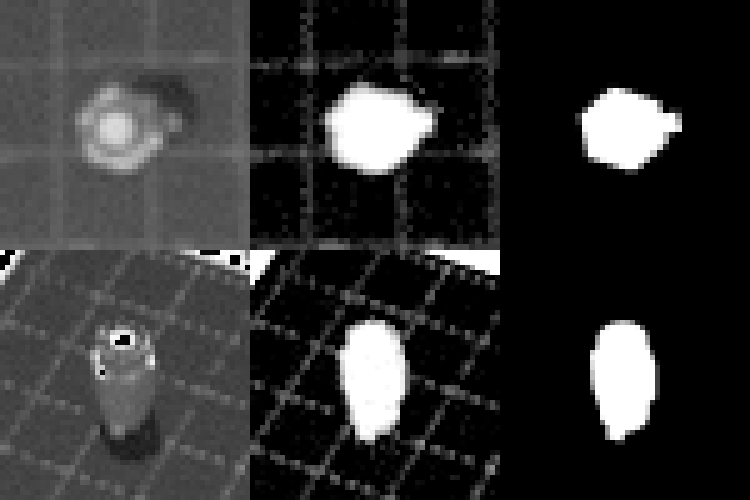

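```bash
cat > fh.py <<'E'
from fit import *
def hpoly(R=None):
    pass
def hmask(p,x,y,yaw,Rr,c,S=8):
    h,w=c[1]-c[0],c[3]-c[2]; m=np.zeros((h*S,w*S),np.uint8)
    def fill(P,v):
        q=proj(p,place(P,x,y,yaw,.074)); q=np.c_[(q[:,1]-c[2]+.5)*S,(q[:,0]-c[0]+.5)*S].astype(np.float32)
        cv2.fillConvexPoly(m,cv2.convexHull(q).round().astype(np.int32),v)
    fill(ring(Rr,0),255); fill(ring(.014,0),0); fill(box(-.0055,.0055,-.0215,.0215,0,0),0)
    return cv2.resize(m,(w,h),interpolation=cv2.INTER_AREA)/255.
E
python3 - <<'E'
from fh import *
import pickle
t=pickle.load(open("top0.pkl","rb"));s=pickle.load(open("scene0.pkl","rb"))
vis=[]
for n,p,c,k in(("top",t,(182,209,360,388),.7),("scene",s,(285,320,158,198),.7)):
    im=p["img"][c[0]:c[1],c[2]:c[3]].astype(float)
    g=im[...,2]  # blue: yellow ejector dark
    W=lambda v:cv2.GaussianBlur(hmask(p,v[0],v[1],v[2],.032,c,4),(0,0),.7)
    def f(v):
        m=cv2.GaussianBlur(hmask(p,*v,c,4),(0,0),k); return -np.corrcoef(m.ravel(),g.ravel())[0,1]
    r=differential_evolution(f,[(.535,.57),(-.155,-.115),(-np.pi/2,np.pi/2),(.018,.033)],seed=0,popsize=12,maxiter=50,tol=1e-6)
    print(n,r.x,np.degrees(r.x[2]),r.fun)
    m=hmask(p,*r.x,c)
    vis.append(np.hstack([cv2.resize(np.uint8(x),(350,270),interpolation=0) for x in(np.minimum(255,g*1.3),m*255)]))
cv2.imwrite("pics/f1.png",np.vstack(vis))
E
```

```text
top [ 0.55052121 -0.13533624  0.99893457  0.02183944] 57.23473460603459 -0.536956259573593
scene [ 0.54882027 -0.13516005  1.01772988  0.02201832] 58.31162653242678 -0.5646154501684627
```

View pics/f1.png

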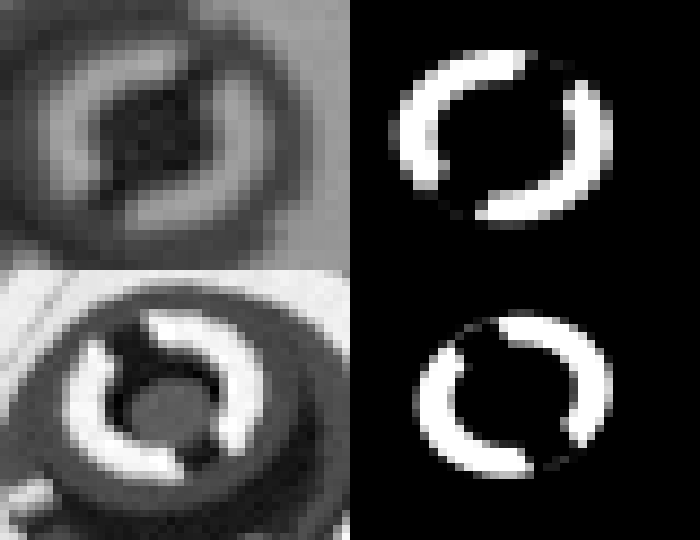

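```bash
cat >> h.py <<'E'
def wrap(a): return (a+90)%180-90
def rot_for(jaw):  # tool z (jaw) at world yaw jaw deg, tool y down
    a=np.radians(jaw); z=np.array([np.cos(a),np.sin(a),0]); y=np.array([0,0,-1.]); x=np.cross(y,z)
    return R.from_matrix(np.c_[x,y,z])
def go(x,y,z,jaw,o=None):
    o=o or ctrl.get_obs(); R0=R.from_rotvec(o["tool_rot"])
    d=R0.inv().apply(np.array([x,y,z])-o["tool_pos"]); t=(R0.inv()*rot_for(jaw)).as_rotvec(degrees=True)
    print("shift",np.round(d,4),"turn",np.round(t,2),"rows",np.linalg.norm(d)/.05,np.linalg.norm(t)/8.59)
def st():
    o=ctrl.get_obs();M=R.from_rotvec(o["tool_rot"]).as_matrix()
    print("t",round(o["t"],2),"pos",np.round(o["tool_pos"],4),"jaw",round(np.degrees(np.arctan2(M[1,2],M[0,2])),2),"ydir",np.round(M[:,1],4),"q",np.round(o["q"],3),"F",np.round(o["contact_force"],2),"T",np.round(o["wrist_torque"],3),"op",round(o["opening"],4)); return o
E
python3 - <<'E'
from h import *
o=st()
for j in(10.6+90,10.6+30,10.6-30,10.6-90): print(j);go(.5005,.3015,.15,j)
E
```

```text
t 0.7 pos [ 0.2829 -0.5573  0.2028] jaw -63.08 ydir [ 0.e+00 -1.e-04 -1.e+00] q [-1.22   0.053  1.613 -0.     1.476 -0.119] F [ 0.19  0.   -0.13] T [0.03  0.022 0.006] op 0.0857
100.6
shift [-0.5828  0.0527 -0.6673] turn [ 0.0000e+00 -1.6368e+02  1.0000e-02] rows 17.75032168280534 19.05523693451308
40.6
shift [-0.5828  0.0527 -0.6673] turn [-0.0000e+00 -1.0368e+02  1.0000e-02] rows 17.75032168280534 12.070370828333305
-19.4
shift [-0.5828  0.0527 -0.6673] turn [-1.000e-02 -4.368e+01  1.000e-02] rows 17.75032168280534 5.085504750748222
-79.4
shift [-0.5828  0.0527 -0.6673] turn [-1.000e-02  1.632e+01  0.000e+00] rows 17.75032168280534 1.89936162652361
```

{"name": "arm_command", "arguments": {"steps": [[[-0.583,0.03,-0.667],[0,-43.7,0],1],[[-0.583,0.03,-0.667],[0,-43.7,0],1],[[-0.583,0.03,-0.667],[0,-43.7,0],1],[[-0.583,0.03,-0.667],[0,-43.7,0],1],[[-0.583,0.03,-0.667],[0,-43.7,0],1]], "force": 100}}

```text
t: 1.2
tool_pos: [0.3445, -0.3133, 0.1943]
tool_rot: [-1.025, 1.458, -1.46]
contact_force: [0.4, 0.3, -0.3]
opening: 0.0852
```

```bash
python3 -c "
from h import *
st();go(.5005,.3015,.17,-19.4)"
```

```text
t 1.2 pos [ 0.3445 -0.3133  0.1943] jaw -19.8 ydir [ 6.e-04 -3.e-04 -1.e+00] q [-0.898 -0.34   1.98   0.     1.501 -0.553] F [ 0.43  0.34 -0.3 ] T [-0.014 -0.058 -0.013] op 0.0852
shift [-0.6313  0.0242 -0.0615] turn [-0.04 -0.4   0.01] rows 12.695187171017785 0.0468135879431002
```

{"name": "arm_command", "arguments": {"steps": [[[-0.631,0.024,-0.0615],[0,-0.4,0],1],[[-0.631,0.024,-0.0615],[0,-0.4,0],1],[[-0.631,0.024,-0.0615],[0,-0.4,0],1],[[-0.631,0.024,-0.0615],[0,-0.4,0],1],[[-0.631,0.024,-0.0615],[0,-0.4,0],1]]}}

```text
t: 1.7
tool_pos: [0.4059, -0.0711, 0.1852]
tool_rot: [-1.028, 1.452, -1.456]
contact_force: [1.5, -0.9, -1.3]
opening: 0.0854
```

```bash
python3 -c "
from h import *
st();go(.5005,.3015,.15,-19.4)"
```

```text
t 1.7 pos [ 0.4059 -0.0711  0.1852] jaw -19.43 ydir [ 2.3e-03 -9.0e-04 -1.0e+00] q [-0.354 -0.49   2.103 -0.     1.527 -0.015] F [ 1.45 -0.86 -1.29] T [ 0.018 -0.019  0.02 ] op 0.0854
shift [-0.3828  0.035  -0.0348] turn [-0.14 -0.03  0.01] rows 7.719880678287386 0.01678524467691665
```

{"name": "arm_command", "arguments": {"steps": [[[-0.383,0.035,-0.035],[-0.1,0,0],1],[[-0.383,0.035,-0.035],[-0.1,0,0],1],[[-0.383,0.035,-0.035],[-0.1,0,0],1],[[-0.383,0.035,-0.035],[-0.1,0,0],1],[[-0.383,0.035,-0.035],[-0.1,0,0],1]]}}

```text
t: 2.2
tool_pos: [0.4669, 0.1708, 0.1626]
tool_rot: [-1.028, 1.452, -1.455]
contact_force: [-0.2, -1.0, 0.4]
opening: 0.0857
```

```bash
python3 -c "
from h import *
st();go(.5005,.3015,.13,-19.4)"
```

```text
t 2.2 pos [0.4669 0.1708 0.1626] jaw -19.39 ydir [ 1.9e-03 -3.0e-04 -1.0e+00] q [ 2.010e-01 -2.340e-01  1.948e+00 -1.000e-03  1.425e+00  5.400e-01] F [-0.2  -1.02  0.38] T [ 0.009 -0.077 -0.013] op 0.0857
shift [-0.1344  0.0326 -0.0118] turn [-0.11  0.01 -0.02] rows 2.7760516115097627 0.012752676952971496
```

{"name": "arm_command", "arguments": {"steps": [[[-0.134,0.033,-0.012],[-0.1,0,0],1],[[-0.134,0.033,-0.012],[-0.1,0,0],1],[[-0.134,0.033,-0.012],[-0.1,0,0],1],[[-0.134,0.033,-0.012],[-0.1,0,0],1],[[-0.134,0.033,-0.012],[-0.1,0,0],1]]}}

```text
t: 2.7
tool_pos: [0.4998, 0.3017, 0.129]
tool_rot: [-1.032, 1.453, -1.453]
contact_force: [-0.4, -0.3, 0.3]
opening: 0.0852
```

```bash
python3 -c "
from h import *
st();go(.5005,.3015,.027,-19.4)
p=ctrl.get_image('scene');save(p,'s1.png',(110,190,210,300),6)"
```

```text
t 2.7 pos [0.4998 0.3017 0.129 ] jaw -19.3 ydir [-9.e-04 -7.e-04 -1.e+00] q [ 0.416  0.013  1.78  -0.     1.351  0.753] F [-0.42 -0.32  0.29] T [-0.016 -0.027  0.049] op 0.0852
shift [-0.0002  0.102   0.0008] turn [0.04 0.1  0.05] rows 2.0409802776080657 0.013885540158313395
```

View pics/s1.png

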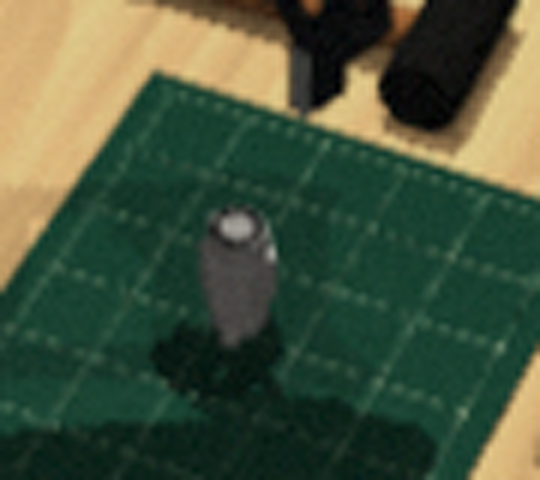

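```bash
python3 -c "
from h import *
import pickle
s=pickle.load(open('scene0.pkl','rb'))
for k in(-.0426,0,.0426):
    a=np.radians(-19.3);print(w2px(s,[.4998+k*np.cos(a),.3017+k*np.sin(a),.142]))
p=ctrl.get_image('scene');save(p,'s2.png',(50,200,180,330),5)"
```

```text
[117.42471567 236.05365584]
[126.07653603 248.30988747]
[135.01816663 260.97666641]
```

View pics/s2.png

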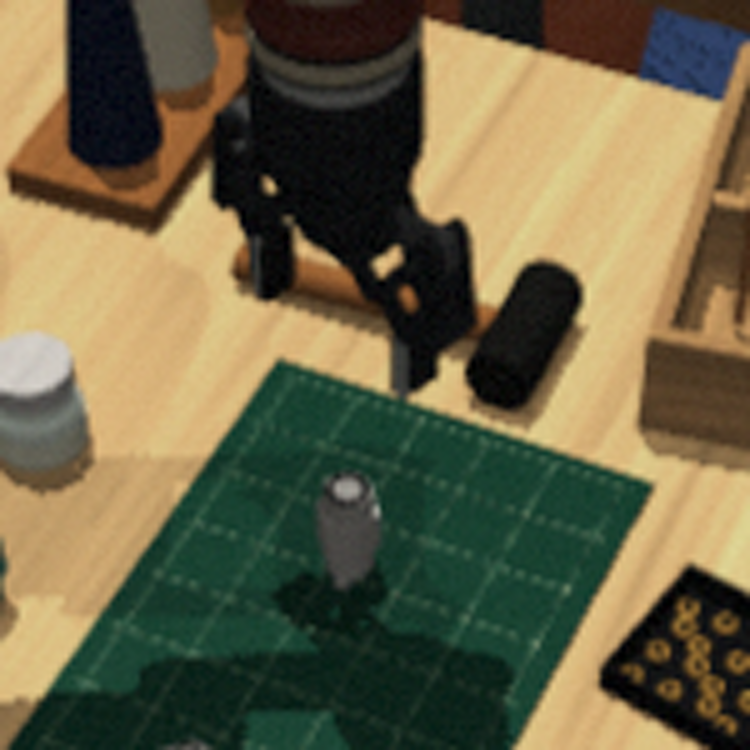

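{"name": "arm_command", "arguments": {"steps": [[[0,0.079,0.001],[0,0,0],1],[[0,0.079,0.001],[0,0,0],1],[[0,0.079,0.001],[0,0,0],1]]}}

```text
t: 3.1
tool_pos: [0.4978, 0.2973, 0.0466]
tool_rot: [-1.037, 1.459, -1.457]
contact_force: [-0.8, -0.5, -0.4]
opening: 0.0855
```

```bash
python3 -c "
from h import *
st();go(.5005,.3015,.027,-19.4)
p=ctrl.get_image('scene');save(p,'s3.png',(80,200,180,320),5)
q=ctrl.get_image('top');save(q,'t3.png',(150,270,140,260),5)
for k in(-.0426,0,.0426):
    a=np.radians(-19.3);print(w2px(p,[.5005+k*np.cos(a),.3017+k*np.sin(a),.063]))
"
```

```text
t 3.1 pos [0.4978 0.2973 0.0466] jaw -19.54 ydir [-0.0073 -0.0036 -1.    ] q [ 0.41   0.099  1.837 -0.     1.213  0.751] F [-0.82 -0.53 -0.44] T [0.031 0.018 0.006] op 0.0855
shift [-0.005   0.0195  0.0013] turn [ 0.33 -0.14  0.33] rows 0.40410467526019966 0.05672717787534744
[139.52362621 237.54241192]
[148.05873374 249.16833721]
[156.86425579 261.1626022 ]
```

View pics/s3.png

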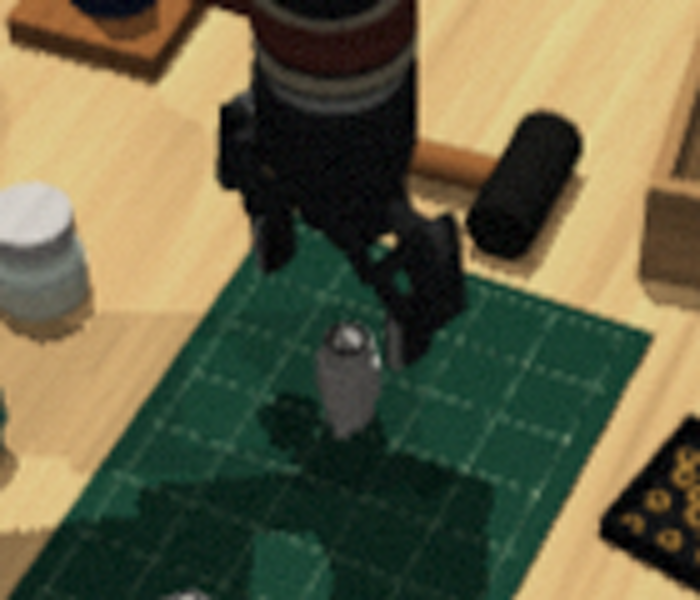

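View pics/t3.png

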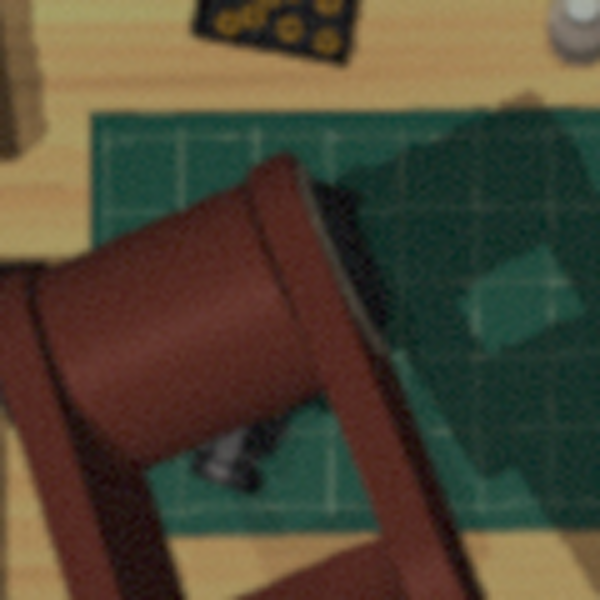

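{"name": "arm_command", "arguments": {"steps": [[[-0.005,0.02,0.001],[0.3,0,0.3],1],[[-0.005,0.02,0.001],[0.3,0,0.3],1],[[-0.005,0.02,0.001],[0.3,0,0.3],1]]}}

```text
t: 3.5
tool_pos: [0.5054, 0.304, 0.0341]
tool_rot: [-1.017, 1.451, -1.455]
contact_force: [-0.3, 0.5, -0.5]
opening: 0.0855
```

```bash
python3 -c "
from h import *
st();go(.5005,.3015,.027,-19.4)
p=ctrl.get_image('scene');save(p,'s4.png',(100,200,200,300),6)
"
```

```text
t 3.5 pos [0.5054 0.304  0.0341] jaw -19.52 ydir [ 0.0103  0.0044 -0.9999] q [ 0.415  0.125  1.833 -0.     1.172  0.756] F [-0.27  0.5  -0.54] T [-0.004 -0.009  0.007] op 0.0855
shift [ 0.004   0.0071 -0.0038] turn [-0.47 -0.12 -0.43] rows 0.1799316396819356 0.07597125683436681
```

View pics/s4.png

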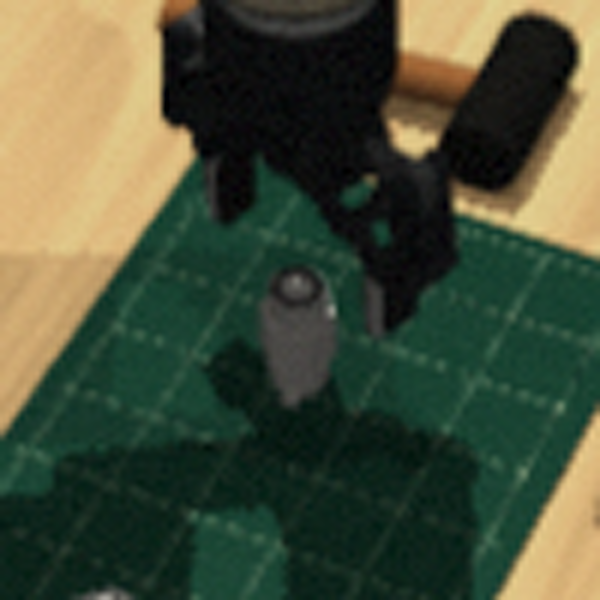

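{"name": "arm_command", "arguments": {"steps": [[[0.004,0.007,-0.004],[-0.5,0,-0.4],1],[[0.004,0.007,-0.004],[-0.5,0,-0.4],1],[[0.004,0.007,-0.004],[-0.5,0,-0.4],1]]}}

```text
t: 3.85
tool_pos: [0.5004, 0.3017, 0.0273]
tool_rot: [-1.028, 1.456, -1.455]
contact_force: [-0.1, 0.0, -0.1]
opening: 0.0852
```

```bash
python3 -c "
from h import *
st();go(.5005,.3015,.027,-19.4)
p=ctrl.get_image('scene');save(p,'s5.png',(100,200,200,300),6)
o=ctrl.get_obs();M=R.from_rotvec(o['tool_rot']).as_matrix()
for b in (0,.013,.019,.03):
  for k in(-.0426,.0426):
    for e in (-.011,.011): print(b,k,e,np.round((w2px(p,o['tool_pos']+M@[e,-b,k])-[100,200])*6))
"
```

```text
t 3.85 pos [0.5004 0.3017 0.0273] jaw -19.52 ydir [ 2.e-04  1.e-03 -1.e+00] q [4.150e-01 1.290e-01 1.842e+00 1.000e-03 1.171e+00 7.550e-01] F [-0.06  0.01 -0.14] T [ 0.022 -0.022 -0.017] op 0.0852
shift [0.0001 0.0003 0.0001] turn [ 0.01 -0.12 -0.06] rows 0.0077123735039712985 0.015291540448503583
0 -0.0426 -0.011 [279. 246.]
0 -0.0426 0.011 [305. 211.]
0 0.0426 -0.011 [382. 384.]
0 0.0426 0.011 [410. 349.]
0.013 -0.0426 -0.011 [259. 245.]
0.013 -0.0426 0.011 [286. 209.]
0.013 0.0426 -0.011 [362. 385.]
0.013 0.0426 0.011 [390. 348.]
0.019 -0.0426 -0.011 [250. 245.]
0.019 -0.0426 0.011 [276. 209.]
0.019 0.0426 -0.011 [353. 385.]
0.019 0.0426 0.011 [381. 348.]
0.03 -0.0426 -0.011 [232. 244.]
0.03 -0.0426 0.011 [259. 208.]
0.03 0.0426 -0.011 [336. 385.]
0.03 0.0426 0.011 [365. 348.]
```

View pics/s5.png

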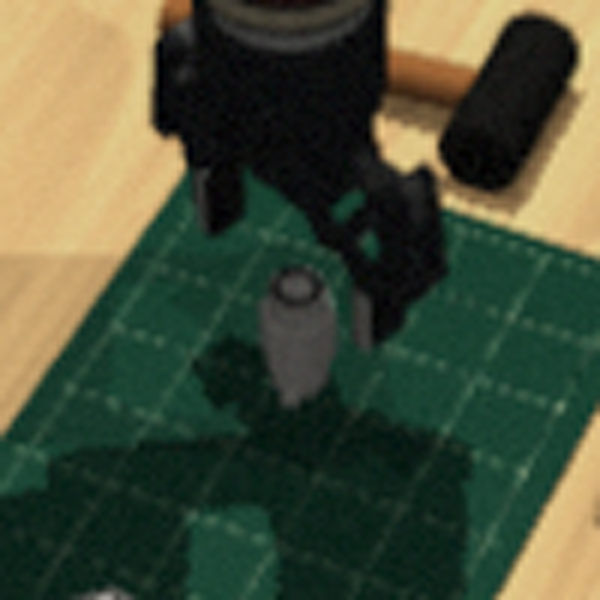

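{"name": "arm_command", "arguments": {"steps": [[[0,0,0],[0,0,0],0.5],[[0,0,0],[0,0,0],0.5],[[0,0,0],[0,0,0],0.5],[[0,0,0],[0,0,0],0.5]], "force": 20}}

```text
t: 4.3
tool_pos: [0.5005, 0.3017, 0.0274]
tool_rot: [-1.027, 1.456, -1.455]
contact_force: [0.5, -0.3, -0.4]
opening: 0.0429
```

```bash
python3 -c "
from h import *
st();go(.5005,.3015,.027,-19.4)
p=ctrl.get_image('scene');save(p,'s6.png',(100,200,200,300),6)
o=ctrl.get_obs();M=R.from_rotvec(o['tool_rot']).as_matrix()
for b in (0,.013,.03):
  for k in(-.0213,.0213):
    for e in (.011,): print(b,k,e,np.round((w2px(p,o['tool_pos']+M@[e,-b,k])-[100,200])*6))
"
```

```text
t 4.3 pos [0.5005 0.3017 0.0274] jaw -19.52 ydir [ 3.e-04  1.e-03 -1.e+00] q [4.150e-01 1.290e-01 1.841e+00 1.000e-03 1.171e+00 7.550e-01] F [ 0.51 -0.31 -0.39] T [0.021 0.006 0.023] op 0.0429
shift [0.0002 0.0004 0.0001] turn [ 0.   -0.12 -0.06] rows 0.008645569431172687 0.015680888056263307
0 -0.0213 0.011 [331. 244.]
0 0.0213 0.011 [383. 313.]
0.013 -0.0213 0.011 [311. 243.]
0.013 0.0213 0.011 [364. 313.]
0.03 -0.0213 0.011 [285. 242.]
0.03 0.0213 0.011 [338. 312.]
```

View pics/s6.png

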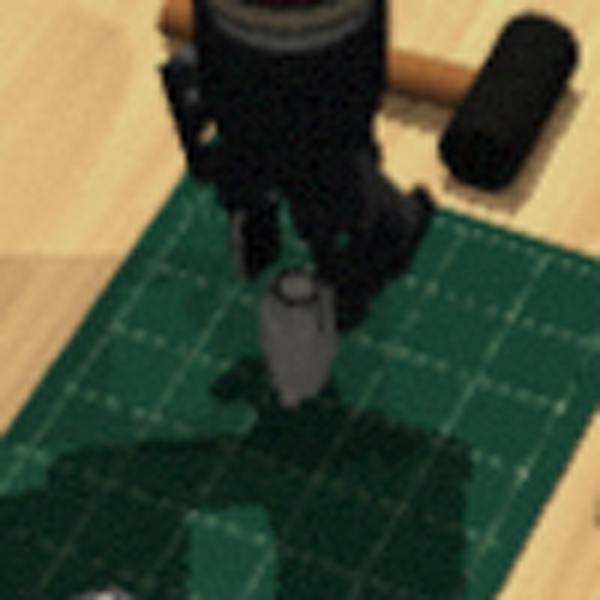

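{"name": "arm_command", "arguments": {"steps": [[[0,0,0],[0,0,0],0.2],[[0,0,0],[0,0,0],0.2],[[0,0,0],[0,0,0],0.2],[[0,0,0],[0,0,0],0.2]], "force": 20}}

```text
t: 4.75
tool_pos: [0.5005, 0.3018, 0.0275]
tool_rot: [-1.027, 1.456, -1.455]
contact_force: [-0.1, 0.2, 0.5]
opening: 0.0245
```

```bash
python3 -c "
from h import *
st();go(.5005,.3015,.027,-19.4)
p=ctrl.get_image('scene');save(p,'s7.png',(110,180,210,280),8)
"
```

```text
t 4.75 pos [0.5005 0.3018 0.0275] jaw -19.52 ydir [ 3.0e-04  1.1e-03 -1.0e+00] q [4.150e-01 1.290e-01 1.841e+00 1.000e-03 1.171e+00 7.550e-01] F [-0.08  0.24  0.46] T [0.081 0.053 0.036] op 0.0245
shift [0.0003 0.0005 0.0001] turn [ 0.   -0.12 -0.07] rows 0.011724005399041795 0.01581390036094696
```

View pics/s7.png

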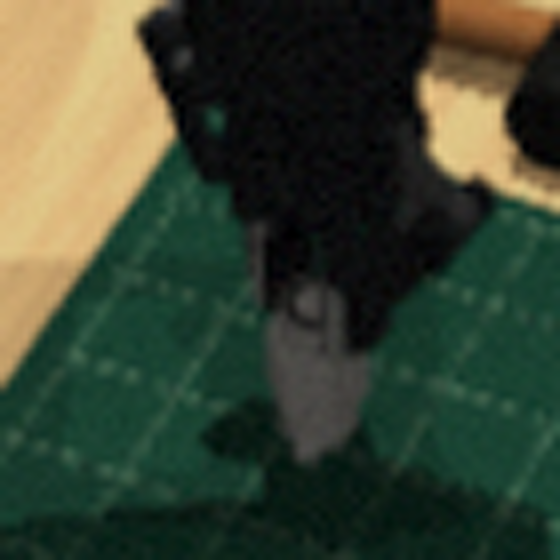

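```bash
python3 -c "
from h import *
p=ctrl.get_image('scene')
o=ctrl.get_obs();M=R.from_rotvec(o['tool_rot']).as_matrix()
for b in (0,.015,.03):
  for k in(-.012,.012,.026):
    for e in (-.011,.011): print(b,k,e,np.round((w2px(p,o['tool_pos']+M@[e,-b,k])-[110,210])*8))
print(M)
"
```

```text
0 -0.012 -0.011 [340. 314.]
0 -0.012 0.011 [376. 266.]
0 0.012 -0.011 [378. 365.]
0 0.012 0.011 [415. 318.]
0 0.026 -0.011 [401. 396.]
0 0.026 0.011 [438. 348.]
0.015 -0.012 -0.011 [309. 313.]
0.015 -0.012 0.011 [346. 264.]
0.015 0.012 -0.011 [348. 365.]
0.015 0.012 0.011 [385. 317.]
0.015 0.026 -0.011 [371. 396.]
0.015 0.026 0.011 [408. 348.]
0.03 -0.012 -0.011 [278. 312.]
0.03 -0.012 0.011 [315. 263.]
0.03 0.012 -0.011 [317. 365.]
0.03 0.012 0.011 [354. 316.]
0.03 0.026 -0.011 [340. 396.]
0.03 0.026 0.011 [378. 347.]
[[-3.34089022e-01  3.56677355e-04  9.42541457e-01]
 [-9.42540788e-01  1.12399870e-03 -3.34089210e-01]
 [-1.17857743e-03 -9.99999305e-01 -3.93326716e-05]]
```

{"name": "arm_command", "arguments": {"steps": [[[0,0,0],[0,0,0],0.55],[[0,0,0],[0,0,0],0.55],[[0,0.006,0],[0,0,0],0.55],[[0,0.012,0],[0,0,0],0.55],[[0,0.012,0],[0,0,0],0.55]]}}

```text
t: 5.35
tool_pos: [0.4994, 0.3013, 0.0138]
tool_rot: [-1.03, 1.457, -1.455]
contact_force: [-0.4, -0.5, -0.7]
opening: 0.0469
```

```bash
python3 -c "
from h import *
st()
p=ctrl.get_image('scene');save(p,'s8.png',(110,180,210,280),8)
"
```

```text
t 5.35 pos [0.4994 0.3013 0.0138] jaw -19.52 ydir [-0.0023 -0.     -1.    ] q [4.150e-01 1.470e-01 1.847e+00 1.000e-03 1.149e+00 7.550e-01] F [-0.4  -0.53 -0.66] T [-0.02   0.015  0.009] op 0.0469
```

View pics/s8.png

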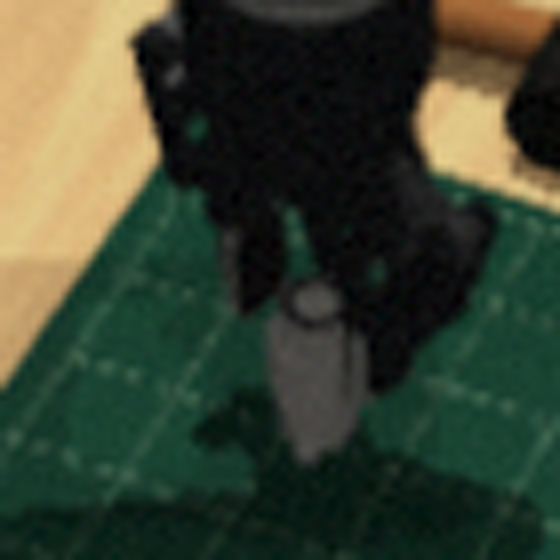

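{"name": "arm_command", "arguments": {"steps": [[[0.001,0.006,0.001],[0,0,0],0.45],[[0.001,0.01,0.001],[0,0,0],0.45],[[0.001,0.01,0.001],[0,0,0],0.45]]}}

```text
t: 5.7
tool_pos: [0.4996, 0.2998, 0.0032]
tool_rot: [-1.031, 1.458, -1.455]
contact_force: [0.4, 0.3, 0.2]
opening: 0.0383
```

```bash
python3 -c "
from h import *
st()
p=ctrl.get_image('scene');save(p,'s9.png',(110,180,210,280),8)
o=ctrl.get_obs();M=R.from_rotvec(o['tool_rot']).as_matrix()
for b in (0.015,.03,.045):
  for k in(-.0195,.0335):
    for e in (.011,): print(b,k,e,np.round((w2px(p,o['tool_pos']+M@[e,-b,k])-[110,210])*8))
"
```

```text
t 5.7 pos [0.4996 0.2998 0.0032] jaw -19.52 ydir [-3.2e-03 -4.0e-04 -1.0e+00] q [4.120e-01 1.620e-01 1.852e+00 1.000e-03 1.132e+00 7.530e-01] F [0.43 0.29 0.18] T [0.007 0.003 0.08 ] op 0.0383
0.015 -0.0195 0.011 [385. 247.]
0.015 0.0335 0.011 [472. 361.]
0.03 -0.0195 0.011 [355. 245.]
0.03 0.0335 0.011 [442. 361.]
0.045 -0.0195 0.011 [324. 244.]
0.045 0.0335 0.011 [412. 360.]
```

View pics/s9.png

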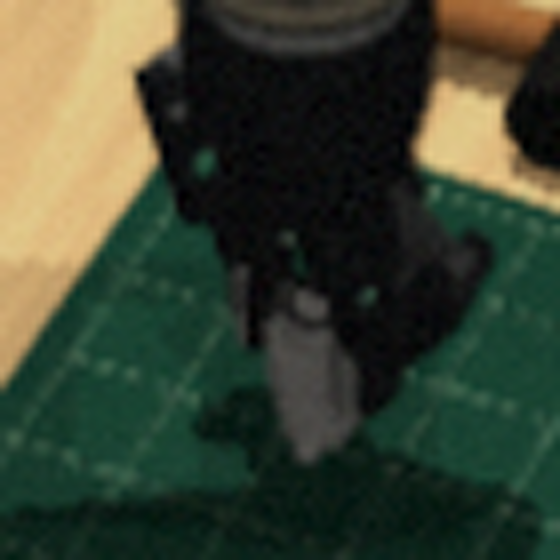

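{"name": "arm_command", "arguments": {"steps": [[[0.0015,0,0],[0,0,0],0.2],[[0.0015,0,0],[0,0,0],0.2],[[0.0015,0,0],[0,0,0],0.2]], "force": 20}}

```text
t: 6.05
tool_pos: [0.4997, 0.2989, 0.0041]
tool_rot: [-1.029, 1.457, -1.454]
contact_force: [-0.5, 2.1, 1.1]
opening: 0.0294
```

```bash
python3 -c "
from h import *
st()
p=ctrl.get_image('scene');save(p,'s10.png',(110,180,210,280),8)
"
```

```text
t 6.05 pos [0.4997 0.2989 0.0041] jaw -19.53 ydir [-1.8e-03  8.0e-04 -1.0e+00] q [0.411 0.158 1.854 0.002 1.131 0.751] F [-0.51  2.06  1.09] T [ 0.336 -0.03   0.01 ] op 0.0294
```

View pics/s10.png

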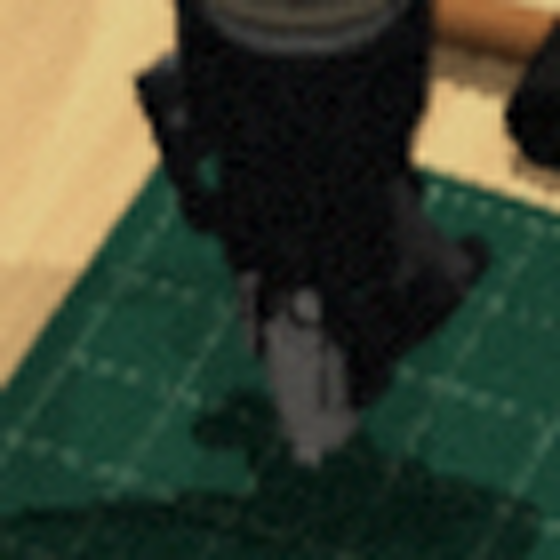

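```bash
python3 -c "
from h import *
go(.5005,.3015,-.004,-19.4)
"
```

```text
shift [-0.0027  0.0081 -0.0001] turn [ 0.11 -0.13 -0.  ] rows 0.1707140112167993 0.01981117144172881
```

{"name": "arm_command", "arguments": {"steps": [[[0,0,0],[0,0,0],0.45],[[-0.0027,0,0],[0.1,-0.1,0],0.45],[[-0.0027,0.004,0],[0.1,-0.1,0],0.45],[[-0.0027,0.008,0],[0.1,-0.1,0],0.45],[[-0.0027,0.008,0],[0.1,-0.1,0],0.45]], "force": 30}}

```text
t: 6.6
tool_pos: [0.4998, 0.301, -0.0051]
tool_rot: [-1.032, 1.455, -1.454]
contact_force: [-0.2, -0.5, 0.1]
opening: 0.0383
```

```bash
python3 -c "
from h import *
st();go(.5005,.3015,-.004,-19.4)
p=ctrl.get_image('scene');save(p,'s11.png',(110,180,210,280),8)
"
```

```text
t 6.6 pos [ 0.4998  0.301  -0.0051] jaw -19.43 ydir [-2.e-03 -8.e-04 -1.e+00] q [0.415 0.175 1.853 0.    1.116 0.754] F [-0.22 -0.51  0.06] T [-0.02  -0.004 -0.013] op 0.0383
shift [-0.0007 -0.0011  0.0005] turn [ 0.09 -0.03  0.08] rows 0.027540751356524278 0.01493699288219809
```

View pics/s11.png

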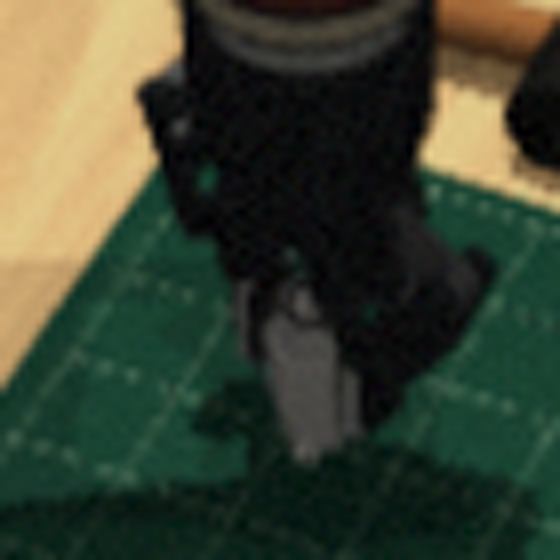

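{"name": "arm_command", "arguments": {"steps": [[[-0.0007,0,0.0005],[0,0,0],0.2],[[-0.0007,0,0.0005],[0,0,0],0.2],[[-0.0007,0,0.0005],[0,0,0],0.2],[[-0.0007,0,0.0005],[0,0,0],0.2]], "force": 90}}

```text
t: 7.05
tool_pos: [0.5008, 0.3018, -0.0043]
tool_rot: [-1.031, 1.455, -1.454]
contact_force: [-2.6, -0.1, 4.6]
opening: 0.0285
```

```bash
python3 -c "
from h import *
st();go(.5005,.3015,.12,-19.4)
p=ctrl.get_image('scene');save(p,'s12.png',(110,180,210,280),8)
"
```

```text
t 7.05 pos [ 0.5008  0.3018 -0.0043] jaw -19.42 ydir [-1.4e-03 -4.0e-04 -1.0e+00] q [0.415 0.176 1.85  0.    1.117 0.754] F [-2.64 -0.07  4.57] T [-0.062  0.382  0.005] op 0.0285
shift [ 0.0004 -0.1243 -0.0003] turn [ 0.07 -0.02  0.05] rows 2.4867521634535015 0.009881347805592097
```

View pics/s12.png

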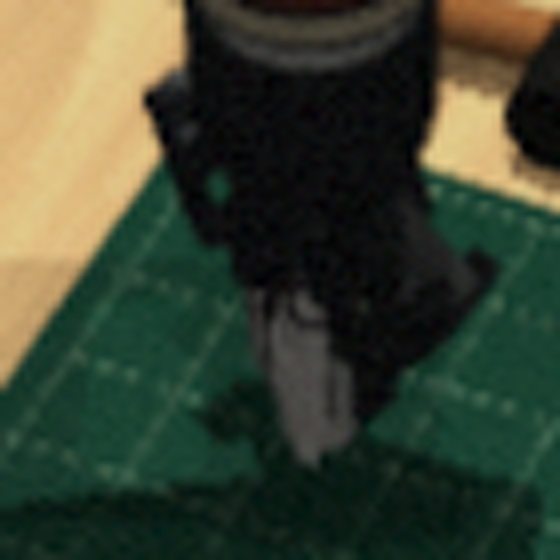

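{"name": "arm_command", "arguments": {"steps": [[[0,-0.02,0],[0,0,0],0.2],[[0,-0.06,0],[0,0,0],0.2],[[0,-0.1,0],[0,0,0],0.2],[[0,-0.134,0],[0,0,0],0.2],[[0,-0.134,0],[0,0,0],0.2]]}}

```text
t: 7.6
tool_pos: [0.5045, 0.3033, 0.1354]
tool_rot: [-1.02, 1.451, -1.454]
contact_force: [1.0, 0.4, -2.0]
opening: 0.0285
```

```bash
python3 -c "
from h import *
st();go(.5497,-.1353,.13,-19.4+47.2)
p=ctrl.get_image('scene');save(p,'s13.png',(60,180,190,310),5)
"
```

```text
t 7.6 pos [0.5045 0.3033 0.1354] jaw -19.42 ydir [ 0.0086  0.0038 -1.    ] q [0.415 0.011 1.771 0.    1.351 0.754] F [ 1.04  0.38 -1.98] T [-0.023 -0.037  0.013] op 0.0285
shift [0.3986 0.0041 0.1885] turn [ -0.52 -47.22  -0.19] rows 8.819088849175847 5.497724277302269
```

View pics/s13.png

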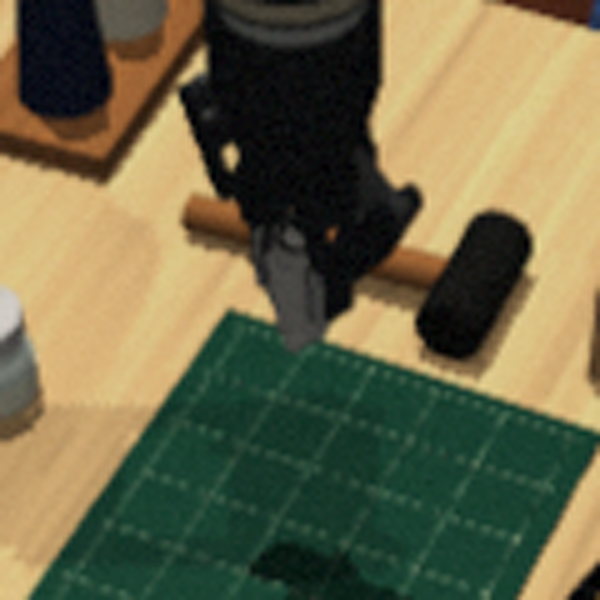

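{"name": "arm_command", "arguments": {"steps": [[[0.3986,0.004,0.1885],[-0.5,-47.2,-0.2],0.2],[[0.3986,0.004,0.1885],[-0.5,-47.2,-0.2],0.2],[[0.3986,0.004,0.1885],[-0.5,-47.2,-0.2],0.2],[[0.3986,0.004,0.1885],[-0.5,-47.2,-0.2],0.2],[[0.3986,0.004,0.1885],[-0.5,-47.2,-0.2],0.2]]}}

```text
t: 8.15
tool_pos: [0.5238, 0.0725, 0.1246]
tool_rot: [-1.363, 0.952, -0.941]
contact_force: [0.2, -0.3, -2.3]
opening: 0.0287
```

```bash
python3 -c "
from h import *
st();go(.5497,-.1353,.12,-19.4+47.2)
"
```

```text
t 8.15 pos [0.5238 0.0725 0.1246] jaw 20.23 ydir [-0.0095 -0.002  -1.    ] q [-0.002 -0.11   1.905 -0.002  1.356 -0.355] F [ 0.22 -0.32 -2.27] T [-0.007 -0.038  0.007] op 0.0287
shift [ 0.2039  0.0048 -0.0475] turn [ 0.54 -7.57 -0.12] rows 4.188667139692519 0.883786289507164
```

{"name": "arm_command", "arguments": {"steps": [[[0.204,0.005,-0.0475],[0.5,-7.6,-0.1],0.2],[[0.204,0.005,-0.0475],[0.5,-7.6,-0.1],0.2],[[0.204,0.005,-0.0475],[0.5,-7.6,-0.1],0.2],[[0.204,0.005,-0.0475],[0.5,-7.6,-0.1],0.2],[[0.204,0.005,-0.0475],[0.5,-7.6,-0.1],0.2]]}}

```text
t: 8.65
tool_pos: [0.5477, -0.1392, 0.1158]
tool_rot: [-1.402, 0.853, -0.844]
contact_force: [-0.1, 0.9, -3.1]
opening: 0.0286
```

```bash
python3 -c "
from h import *
st();go(.5497,-.1353,.09,-19.4+47.2)
"
```

```text
t 8.65 pos [ 0.5477 -0.1392  0.1158] jaw 27.57 ydir [-5.9e-03  2.0e-04 -1.0e+00] q [-0.379 -0.016  1.831 -0.002  1.332 -0.86 ] F [-0.07  0.86 -3.1 ] T [ 0.086 -0.006 -0.017] op 0.0286
shift [-0.0024  0.0258  0.0037] turn [ 0.29 -0.23 -0.17] rows 0.524098606716609 0.04787055933177187
```

{"name": "arm_command", "arguments": {"steps": [[[-0.0024,0.02,0.0037],[0.3,-0.2,-0.2],0.2],[[-0.0024,0.031,0.0037],[0.3,-0.2,-0.2],0.2],[[-0.0024,0.031,0.0037],[0.3,-0.2,-0.2],0.2],[[-0.0024,0.031,0.0037],[0.3,-0.2,-0.2],0.2]]}}

```text
t: 9.05
tool_pos: [0.5488, -0.1343, 0.0835]
tool_rot: [-1.401, 0.846, -0.843]
contact_force: [-0.1, 0.0, -2.5]
opening: 0.0286
```

```bash
python3 -c "
from h import *
st();go(.5497,-.1353,.085,-19.4+47.2)
p=ctrl.get_image('scene');save(p,'s14.png',(250,340,130,230),6);q=ctrl.get_image('top');save(q,'t14.png',(140,240,320,420),6)
import pickle;pickle.dump(p,open('s14.pkl','wb'));pickle.dump(q,open('t14.pkl','wb'))
"
```

```text
t 9.05 pos [ 0.5488 -0.1343  0.0835] jaw 27.83 ydir [-2.e-03  5.e-04 -1.e+00] q [-0.372  0.016  1.857 -0.     1.271 -0.857] F [-0.08  0.03 -2.49] T [-0.004  0.035 -0.021] op 0.0286
shift [ 0.0013 -0.0015  0.0003] turn [ 0.08  0.03 -0.08] rows 0.04048413069844587 0.0139753200213156
```

View pics/s14.png

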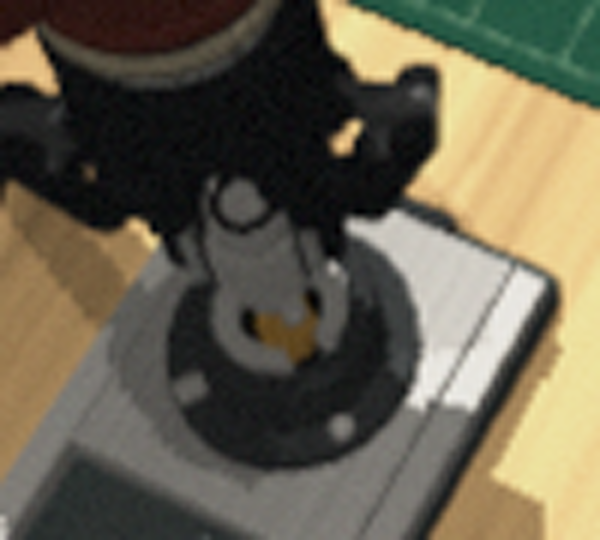

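View pics/t14.png

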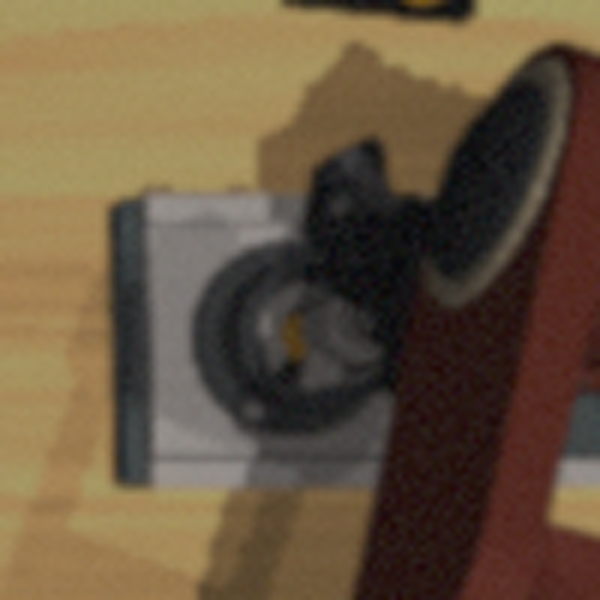

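Run:
```python
from fit import *
import pickle
out=[]
for n,c in(("s14",(250,340,130,230)),("t14",(150,240,320,420))):
    p=pickle.load(open(n+".pkl","rb")); S=7
    im=cv2.resize(p["img"][c[0]:c[1],c[2]:c[3],::-1],None,fx=S,fy=S,interpolation=cv2.INTER_CUBIC); im=np.minimum(255,im*1.6).astype(np.uint8)
    def dr(P,col,a):
        q=proj(p,place(P,*a)); q=np.c_[(q[:,1]-c[2]+.5)*S,(q[:,0]-c[0]+.5)*S]; cv2.polylines(im,[q.round().astype(np.int32)],True,col,1)
    a=(.5488,-.1343,np.radians(57.8),.0908)
    for P in(ring(.013,.062),ring(.013,.048),hexa(.048),hexa(.022),ring(.0095,0),np.array([[x,y,.006] for x,y in((-.004,-.02),(.004,-.02),(.004,.02),(-.004,.02))])): dr(P,(0,0,255),a)
    h=(.5497,-.1353,np.radians(57.8),.074)
    for P in(ring(.014,0),ring(.022,0),ring(.032,0),box(-.0055,.0055,-.0215,.0215,0,0)[[0,2,6,4]]): dr(P,(0,255,0),h)
    cv2.imwrite("pics/o_%s.png"%n,im)
```

```text
(no output)
```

View pics/o_s14.png

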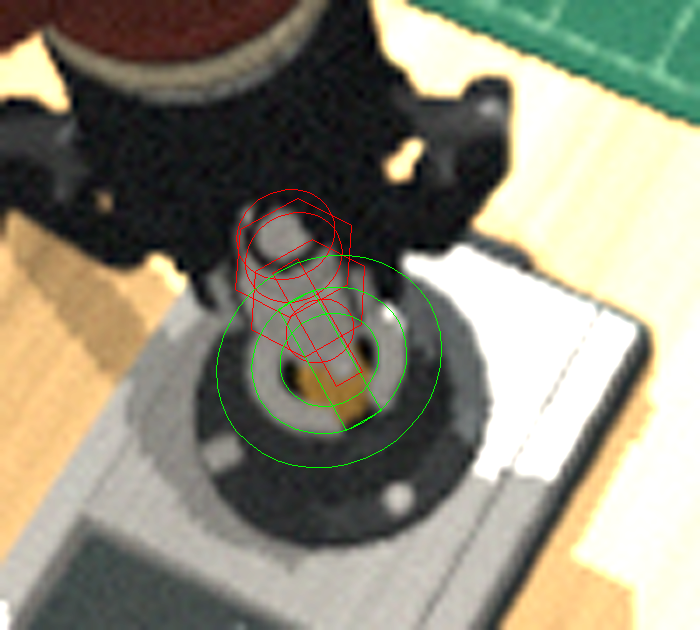

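View pics/o_t14.png

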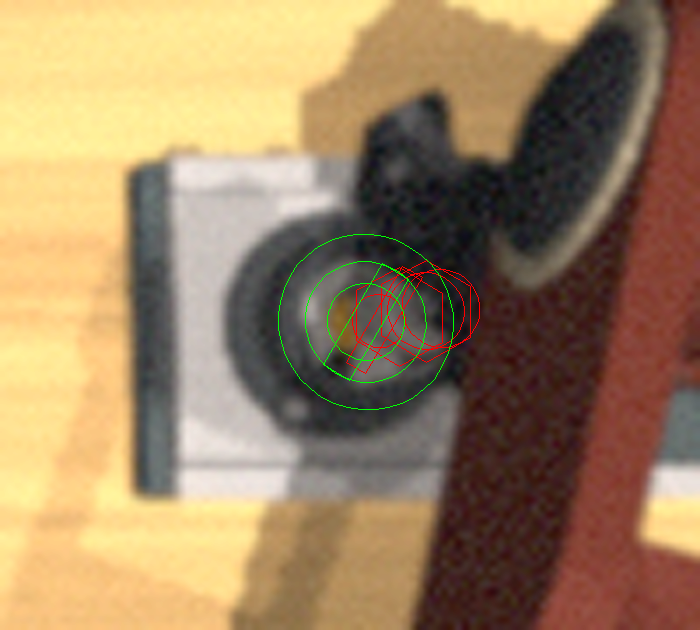

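Run:
```python
from h import *
import pickle
p=pickle.load(open("s14.pkl","rb"));q=pickle.load(open("t14.pkl","rb"))
a=cv2.resize(p["img"][270:315,150:195,::-1],(540,540),interpolation=cv2.INTER_CUBIC)
b=cv2.resize(q["img"][175:215,350:395,::-1],(540,480),interpolation=cv2.INTER_CUBIC)
cv2.imwrite("pics/za.png",np.minimum(255,a*2.0).astype(np.uint8));cv2.imwrite("pics/zb.png",np.minimum(255,b*2.2).astype(np.uint8))
```

```text
(no output)
```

View pics/za.png

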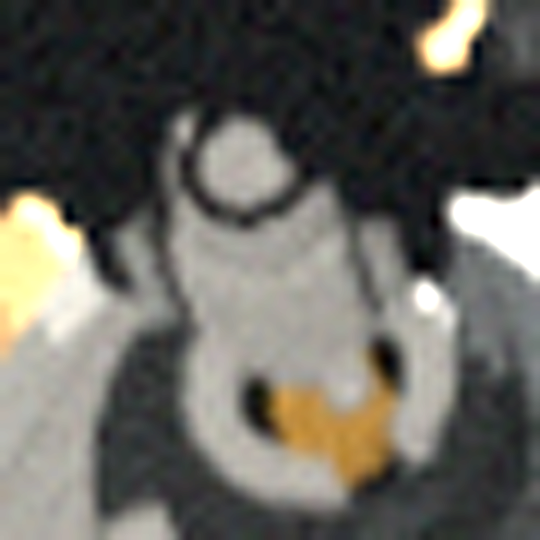

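View pics/zb.png

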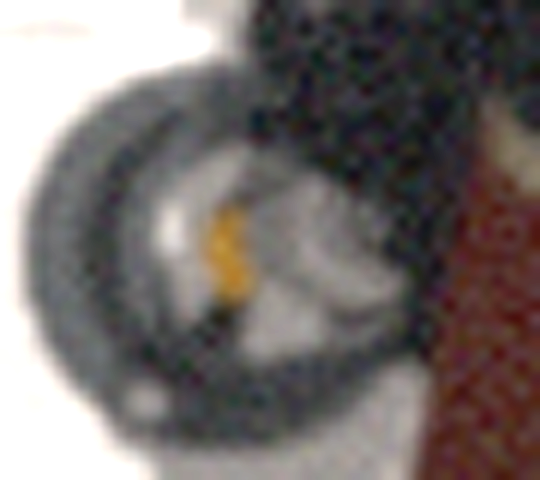

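```bash
python3 -c "
from h import *
st();go(.5497,-.135,.067,27.8)
"
```

```text
t 9.15 pos [ 0.5501 -0.1348  0.0855] jaw 27.83 ydir [ 1.3e-03 -8.0e-04 -1.0e+00] q [-0.372  0.015  1.855 -0.     1.271 -0.857] F [-0.31  0.19 -2.49] T [-0.016  0.052 -0.076] op 0.0288
shift [-0.0001  0.0185 -0.0005] turn [-0.05  0.03  0.08] rows 0.3694535434573737 0.010853885706495758
```

{"name": "arm_command", "arguments": {"steps": [[[0,0.008,-0.0005],[0,0,0],0.2],[[0,0.014,-0.0005],[0,0,0],0.2],[[0,0.0185,-0.0005],[0,0,0],0.2],[[0,0.0185,-0.0005],[0,0,0],0.2]]}}

```text
t: 9.55
tool_pos: [0.5489, -0.1347, 0.0657]
tool_rot: [-1.401, 0.845, -0.844]
contact_force: [0.4, -0.0, -3.9]
opening: 0.0288
```

```bash
python3 -c "
from h import *
st();go(.5497,-.135,.062,27.8)
p=ctrl.get_image('scene');save(p,'s15.png',(265,325,140,200),10)
"
```

```text
t 9.55 pos [ 0.5489 -0.1347  0.0657] jaw 27.84 ydir [-6.e-04 -1.e-04 -1.e+00] q [-0.372  0.037  1.868 -0.     1.237 -0.858] F [ 0.43 -0.02 -3.93] T [ 0.002 -0.031  0.001] op 0.0288
shift [0.0007 0.0037 0.0005] turn [ 0.03  0.04 -0.01] rows 0.07658667907313427 0.005774214071659463
```

View pics/s15.png

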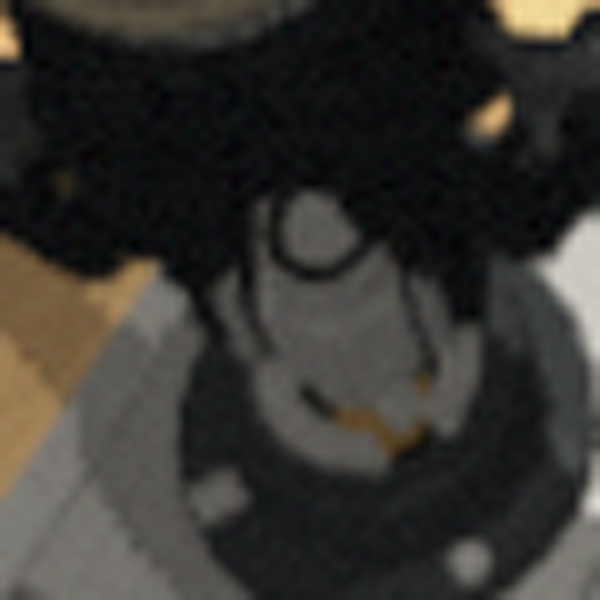

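{"name": "arm_command", "arguments": {"steps": [[[0.0006,0.002,0.0006],[0,0,0],0.2],[[0.0006,0.004,0.0006],[0,0,0],0.2],[[0.0006,0.006,0.0006],[0,0,0],0.2],[[0.0006,0.007,0.0006],[0,0,0],0.2]]}}

```text
t: 10.0
tool_pos: [0.5499, -0.1351, 0.059]
tool_rot: [-1.401, 0.845, -0.844]
contact_force: [0.3, -0.3, -2.5]
opening: 0.0285
```

```bash
python3 -c "
from h import *
st();go(.5497,-.135,.0585,27.8)
p=ctrl.get_image('scene');save(p,'s16.png',(265,325,140,200),10)
"
```

```text
t 10.0 pos [ 0.5499 -0.1351  0.059 ] jaw 27.83 ydir [-1.e-04 -2.e-04 -1.e+00] q [-0.372  0.047  1.87  -0.     1.225 -0.858] F [ 0.31 -0.27 -2.46] T [ 0.022 -0.024 -0.04 ] op 0.0285
shift [-0.0002  0.0005 -0.0002] turn [0.01 0.03 0.01] rows 0.0105226922644003 0.003511080780402766
```

View pics/s16.png

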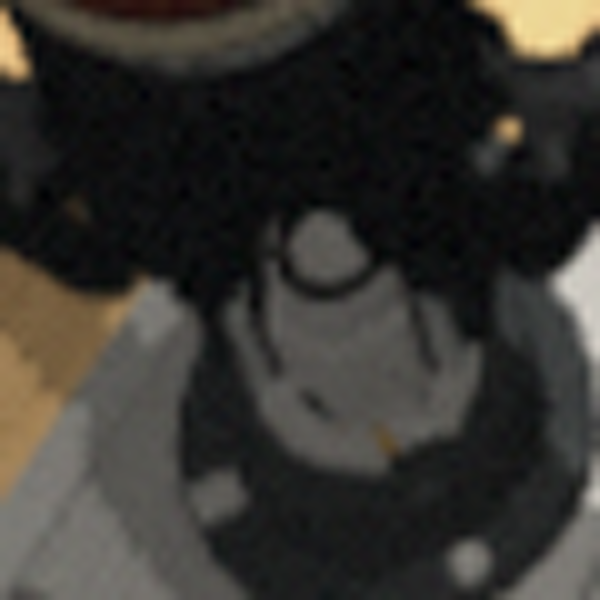

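{"name": "arm_command", "arguments": {"steps": [[[0,0.0015,0],[0,0,0],0.2],[[0,0.003,0],[0,0,0],0.2],[[0,0.0045,0],[0,0,0],0.2],[[0,0.0045,0],[0,0,0],0.2]]}}

```text
t: 10.45
tool_pos: [0.5499, -0.1351, 0.0547]
tool_rot: [-1.401, 0.845, -0.844]
contact_force: [-0.0, 0.7, -2.0]
opening: 0.0282
```

```bash
python3 -c "
from h import *
st();go(.5497,-.135,.0545,27.8)
p=ctrl.get_image('scene');save(p,'s17.png',(265,325,140,200),10)
"
```

```text
t 10.45 pos [ 0.5499 -0.1351  0.0547] jaw 27.83 ydir [-4.e-04 -2.e-04 -1.e+00] q [-0.372  0.053  1.872 -0.     1.217 -0.858] F [-0.01  0.66 -1.99] T [ 0.011  0.003 -0.024] op 0.0282
shift [-0.0002  0.0002 -0.0002] turn [ 0.02  0.03 -0.  ] rows 0.006187234382369355 0.004630924212709534
```

View pics/s17.png

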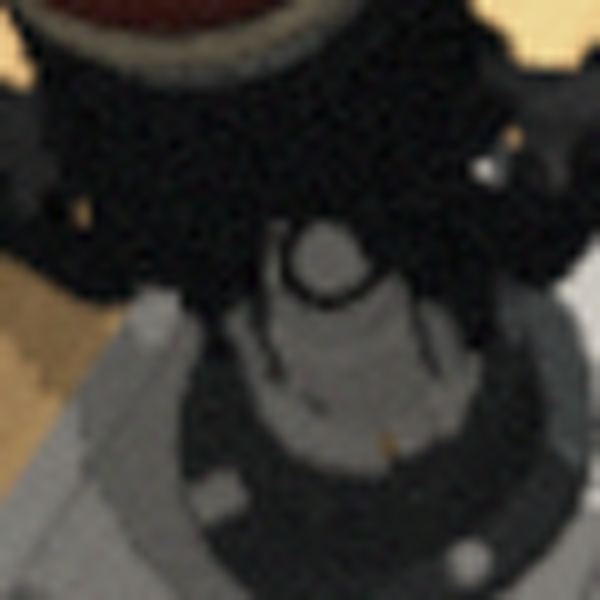

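{"name": "arm_command", "arguments": {"steps": [[[0,0.0015,0],[0,0,0],0.2],[[0,0.003,0],[0,0,0],0.2],[[0,0.0045,0],[0,0,0],0.2],[[0,0.0055,0],[0,0,0],0.2],[[0,0.0055,0],[0,0,0],0.2]]}}

```text
t: 11.0
tool_pos: [0.5501, -0.1351, 0.0495]
tool_rot: [-1.401, 0.844, -0.845]
contact_force: [-3.7, -0.1, 3.9]
opening: 0.0287
```

```bash
python3 -c "
from h import *
st()
p=ctrl.get_image('scene');save(p,'s18.png',(265,325,140,200),10)
"
```

```text
t 11.0 pos [ 0.5501 -0.1351  0.0495] jaw 27.83 ydir [ 0.e+00 -4.e-04 -1.e+00] q [-0.372  0.06   1.874 -0.     1.208 -0.858] F [-3.73 -0.07  3.92] T [ 0.179  0.753 -0.053] op 0.0287
```

View pics/s18.png

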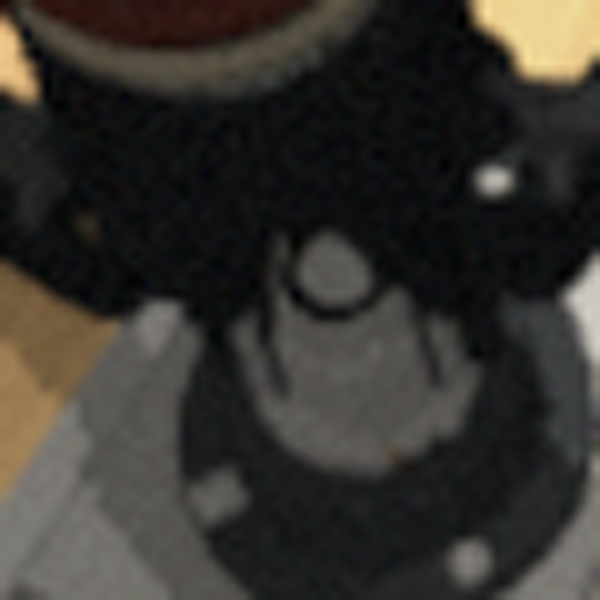

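{"name": "arm_command", "arguments": {"steps": [[[-0.0003,0.001,-0.0006],[0,0,0],0.2],[[-0.0003,0.0025,-0.0006],[0,0,0],0.2],[[-0.0003,0.004,-0.0006],[0,0,0],0.2],[[-0.0003,0.004,-0.0006],[0,0,0],0.2]]}}

```text
t: 11.45
tool_pos: [0.5501, -0.1352, 0.0463]
tool_rot: [-1.4, 0.843, -0.846]
contact_force: [-3.6, 1.7, 7.0]
opening: 0.0285
```

```bash
python3 -c "
from h import *
st()
"
```

```text
t 11.45 pos [ 0.5501 -0.1352  0.0463] jaw 27.83 ydir [ 1.5e-03 -4.0e-04 -1.0e+00] q [-0.372  0.063  1.877  0.     1.2   -0.858] F [-3.61  1.72  6.96] T [ 0.392  0.6   -0.007] op 0.0285
```

{"name": "arm_command", "arguments": {"steps": [[[-0.0002,0.001,-0.0004],[0,0,0],0.2],[[-0.0002,0.002,-0.0004],[0,0,0],0.2],[[-0.0002,0.003,-0.0004],[0,0,0],0.2],[[-0.0002,0.003,-0.0004],[0,0,0],0.2]], "force": 110}}

```text
t: 11.85
tool_pos: [0.5502, -0.1352, 0.0454]
tool_rot: [-1.4, 0.843, -0.846]
contact_force: [-6.5, 4.1, 13.8]
opening: 0.0283
```

```bash
python3 -c "
from h import *
st()
p=ctrl.get_image('scene');save(p,'s19.png',(265,325,140,200),10)
"
```

```text
t 11.85 pos [ 0.5502 -0.1352  0.0454] jaw 27.84 ydir [ 1.7e-03 -3.0e-04 -1.0e+00] q [-0.372  0.064  1.877  0.     1.199 -0.858] F [-6.49  4.07 13.78] T [0.476 1.342 0.003] op 0.0283
```

View pics/s19.png

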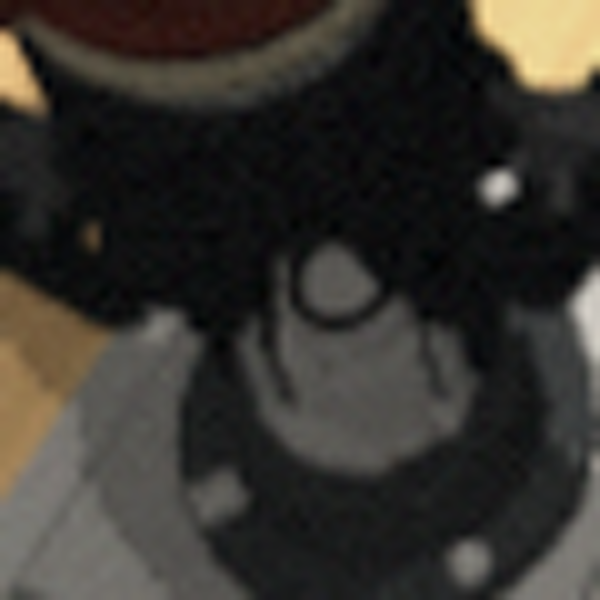

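{"name": "arm_command", "arguments": {"steps": [[[-0.0005,0.002,-0.0008],[0,0,0],0.2],[[-0.0008,0.003,-0.0014],[0,0,0],0.2],[[-0.0008,0.003,-0.0014],[0,0,0],0.2]]}}

```text
t: 12.2
tool_pos: [0.5502, -0.1352, 0.0454]
tool_rot: [-1.399, 0.841, -0.848]
contact_force: [-4.6, 3.9, 15.9]
opening: 0.0276
```

```bash
python3 -c "
from h import *
st()
"
```

```text
t 12.2 pos [ 0.5502 -0.1352  0.0454] jaw 27.84 ydir [ 4.7e-03 -5.0e-04 -1.0e+00] q [-3.730e-01  6.200e-02  1.879e+00  1.000e-03  1.196e+00 -8.590e-01] F [-4.57  3.86 15.88] T [ 0.623  1.141 -0.027] op 0.0276
```

{"name": "arm_command", "arguments": {"steps": [[[-0.0004,0.003,-0.0007],[0,3,0],0.2],[[-0.0004,0.003,-0.0007],[0,7,0],0.2],[[-0.0004,0.003,-0.0007],[0,11,0],0.2],[[-0.0004,0.003,-0.0007],[0,15,0],0.2]]}}

```text
t: 12.6
tool_pos: [0.5507, -0.1359, 0.0454]
tool_rot: [-1.303, 1.038, -1.049]
contact_force: [-6.7, 2.0, 15.4]
opening: 0.028
```

```bash
python3 -c "
from h import *
st()
p=ctrl.get_image('scene');save(p,'s20.png',(265,325,140,200),10)
"
```

```text
t 12.6 pos [ 0.5507 -0.1359  0.0454] jaw 12.72 ydir [ 0.0069 -0.002  -1.    ] q [-3.730e-01  6.200e-02  1.880e+00  1.000e-03  1.193e+00 -5.960e-01] F [-6.65  2.02 15.44] T [0.35  1.312 0.17 ] op 0.028
```

View pics/s20.png

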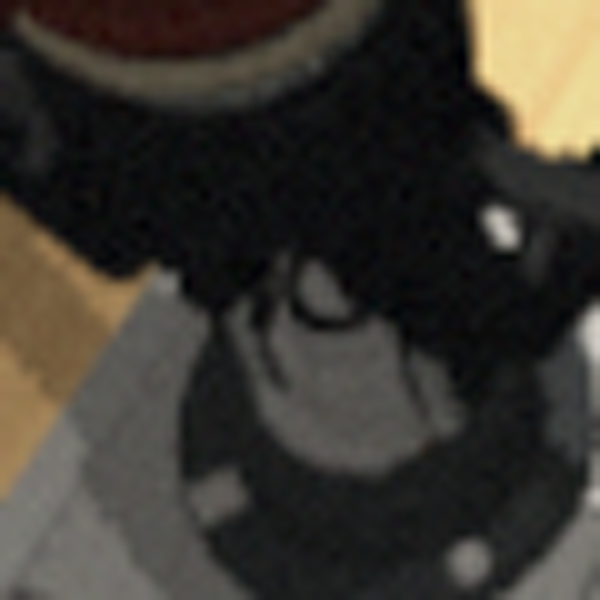

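```bash
python3 -c "
from h import *
go(.549,-.1355,.0425,12.7-28)
"
```

```text
shift [-0.0008  0.0029 -0.0016] turn [-0.4  27.89  0.1 ] rows 0.06776740247956328 3.24677281072562
```

{"name": "arm_command", "arguments": {"steps": [[[-0.0008,0.003,-0.0016],[-0.4,6,0.1],0.2],[[-0.0008,0.003,-0.0016],[-0.4,12,0.1],0.2],[[-0.0008,0.003,-0.0016],[-0.4,18,0.1],0.2],[[-0.0008,0.003,-0.0016],[-0.4,24,0.1],0.2],[[-0.0008,0.003,-0.0016],[-0.4,28,0.1],0.2]]}}

```text
t: 13.15
tool_pos: [0.5511, -0.136, 0.0453]
tool_rot: [-1.066, 1.403, -1.409]
contact_force: [-3.3, 2.8, 14.1]
opening: 0.0283
```

```bash
python3 -c "
from h import *
o=st();go(.549,-.1355,.0425,-42)
"
```

```text
t 13.15 pos [ 0.5511 -0.136   0.0453] jaw -15.57 ydir [ 0.0041 -0.0013 -1.    ] q [-0.373  0.065  1.877  0.     1.196 -0.101] F [-3.32  2.76 14.14] T [0.381 0.823 0.147] op 0.0283
shift [ 0.0001  0.0028 -0.0021] turn [-0.24 26.43 -0.05] rows 0.07031804124490326 3.076597575671831
```

{"name": "arm_command", "arguments": {"steps": [[[0,0.003,-0.001],[-0.2,6,0],0.2],[[0,0.003,-0.001],[-0.2,12,0],0.2],[[0,0.003,-0.001],[-0.2,18,0],0.2],[[0,0.003,-0.001],[-0.2,24,0],0.2],[[0,0.003,-0.001],[-0.2,28,0],0.2]]}}

```text
t: 13.65
tool_pos: [0.5515, -0.1362, 0.0453]
tool_rot: [-0.743, 1.743, -1.746]
contact_force: [-6.6, 2.4, 14.7]
opening: 0.0281
```

```bash
python3 -c "
from h import *
o=st();go(.5505,-.1355,.0425,-55)
"
```

```text
t 13.65 pos [ 0.5515 -0.1362  0.0453] jaw -43.73 ydir [ 3.4e-03 -6.0e-04 -1.0e+00] q [-3.730e-01  6.600e-02  1.875e+00  1.000e-03  1.197e+00  3.900e-01] F [-6.62  2.44 14.69] T [0.504 1.23  0.138] op 0.0281
shift [ 0.0002  0.0028 -0.0012] turn [-0.16 11.27 -0.13] rows 0.06064276374330422 1.312091439908028
```

{"name": "arm_command", "arguments": {"steps": [[[0,0.003,-0.001],[-0.2,4,-0.1],0.2],[[0,0.003,-0.001],[-0.2,7,-0.1],0.2],[[0,0.003,-0.001],[-0.2,9,-0.1],0.2],[[0,0.003,-0.001],[-0.2,11,-0.1],0.2]]}}

```text
t: 14.05
tool_pos: [0.5508, -0.1354, 0.0453]
tool_rot: [-0.596, 1.871, -1.868]
contact_force: [-12.1, 5.2, 21.1]
opening: 0.0279
```

```bash
python3 -c "
from h import *
o=st()
"
```

```text
t 14.05 pos [ 0.5508 -0.1354  0.0453] jaw -54.71 ydir [-0.0017  0.001  -1.    ] q [-0.372  0.068  1.873  0.     1.202  0.582] F [-12.09   5.16  21.11] T [0.878 2.218 0.516] op 0.0279
```

{"name": "arm_command", "arguments": {"steps": [[[0.0015,0.003,-0.001],[0,1.5,0],0.2],[[0.0015,0.003,-0.001],[0,3,0],0.2],[[0.0015,0.003,-0.001],[0,4,0],0.2],[[0.0015,0.003,-0.001],[0,4,0],0.2]]}}

```text
t: 14.45
tool_pos: [0.5505, -0.1354, 0.0453]
tool_rot: [-0.54, 1.909, -1.91]
contact_force: [-5.9, 3.4, 16.0]
opening: 0.0285
```

```bash
python3 -c "
from h import *
o=st()
p=ctrl.get_image('scene');save(p,'s21.png',(265,325,140,200),10)
"
```

```text
t 14.45 pos [ 0.5505 -0.1354  0.0453] jaw -58.39 ydir [ 7.e-04 -2.e-04 -1.e+00] q [-0.372  0.066  1.876  0.     1.2    0.647] F [-5.94  3.43 15.99] T [0.759 1.16  1.645] op 0.0285
```

View pics/s21.png

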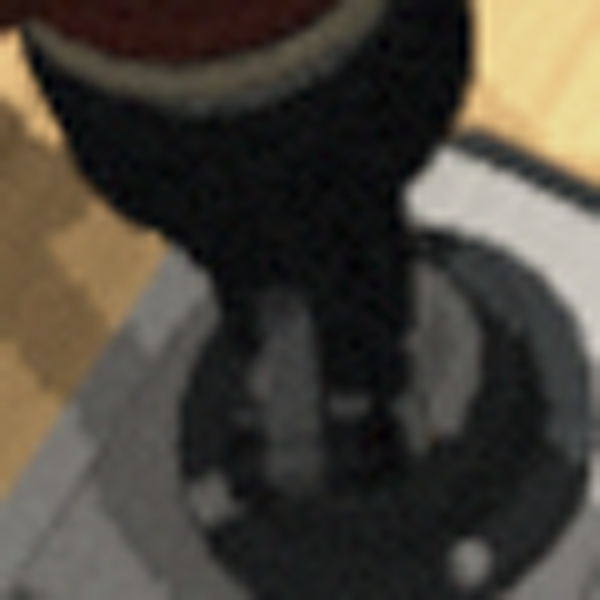

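{"name": "arm_command", "arguments": {"steps": [[[0.001,0.004,-0.0007],[0,0.3,0],0.2],[[0.001,0.004,-0.0007],[0,0.3,0],0.2],[[0.001,0.004,-0.0007],[0,0.3,0],0.2],[[0.001,0.004,-0.0007],[0,0.3,0],0.2]], "force": 120}}

```text
t: 14.9
tool_pos: [0.5505, -0.1354, 0.0453]
tool_rot: [-0.539, 1.907, -1.91]
contact_force: [-8.8, 4.8, 22.5]
opening: 0.0281
```

```bash
python3 -c "
from h import *
o=st()
p=ctrl.get_image('top');save(p,'t22.png',(160,230,330,410),8)
o=st()
"
```

```text
t 14.9 pos [ 0.5505 -0.1354  0.0453] jaw -58.36 ydir [ 0.0018 -0.0014 -1.    ] q [-3.720e-01  6.500e-02  1.877e+00 -1.000e-03  1.198e+00  6.470e-01] F [-8.79  4.78 22.47] T [0.952 1.837 1.634] op 0.0281
t 14.95 pos [ 0.5505 -0.1354  0.0453] jaw -58.36 ydir [ 0.0018 -0.0013 -1.    ] q [-3.720e-01  6.500e-02  1.877e+00 -1.000e-03  1.198e+00  6.470e-01] F [-9.16  5.16 21.16] T [0.985 1.824 1.63 ] op 0.0283
```

View pics/t22.png

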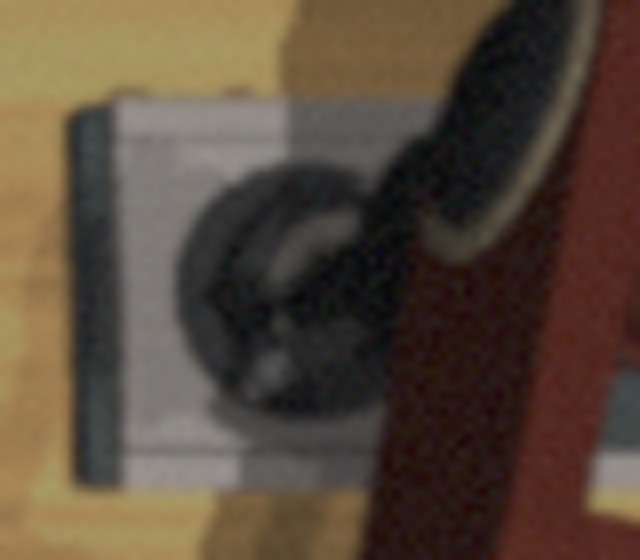

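```bash
python3 -c "
from h import *
o=st(); print(ctrl.finish_job())
"
```

```text
t 14.95 pos [ 0.5505 -0.1354  0.0453] jaw -58.36 ydir [ 0.0018 -0.0013 -1.    ] q [-3.720e-01  6.500e-02  1.877e+00 -1.000e-03  1.198e+00  6.470e-01] F [-9.16  5.16 21.16] T [0.985 1.824 1.63 ] op 0.0283
the job is handed in; nothing more can be done
None
```

The wide-crowned die is in the holder, because the tray beside the press holds big eyelets. I handed the job in at 15 s with the die still gripped (120 N), held against the stop and pressed down.

**Last checks**
- **Stop:** the resisting torque stayed around 0.15 N m during the turn, then rose to 1.63 N m and held. The tool turned 86° against the nominal 80°. I put the extra down to gate clearance, angle error and the die giving slightly in the pads.
- **Flush:** the tool height stayed at 45.3 mm while the upward force varied between about 14 and 22 N. That is more than the spring gives, so the die is on something solid. It is 0.6 mm above the seat height I worked out from the grip. The gripper hid the collar in the last pictures, so I could not see that it is flush.
- **Side load:** about 10 N of sideways force remains on the tool.

**Disagreements**
- **Finger length:** the finger ends sat roughly 30–40 mm higher than the stated tool point. My first trial close therefore caught the crown, gently, at 20 N. I opened, lowered and took the collar instead, after one trial close on it.
- **Other items:** no command was aimed at the other die or anything else on the bench. I did not take a final picture to check them.

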